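Pile the filled chocolate moulds in the cooling chest and clamp its lid tight

TASK

Pile all the filled chocolate moulds on the counter flat and squarely on the stand inside the cooling chest, between its guide posts, then lay the plain cover plate squarely on top of the pile. Then close the lid onto its gasket and turn the T-handle clockwise all the way to its stop, so that the lid is drawn tight. Keep the moulds level throughout and do not disturb the jars and the bowl.

Things in the scene. Friction and masses are not known exactly. Their poses are not given: they have to be found in the camera images.
- mould1_c (a point): chocolate bar mould, a pale flat rigid tray 56 (its x) x 126 (its y) x 12 mm with eight dark chocolate squares in its top; lies flat on the counter; this point is its centre, 6 mm above its underside; z up. Some of the five moulds may be absent.
- mould2_c (a point): chocolate bar mould, a pale flat rigid tray 56 (its x) x 126 (its y) x 12 mm with eight dark chocolate squares in its top; lies flat on the counter; this point is its centre, 6 mm above its underside; z up. Some of the five moulds may be absent.
- mould3_c (a point): chocolate bar mould, a pale flat rigid tray 56 (its x) x 126 (its y) x 12 mm with eight dark chocolate squares in its top; lies flat on the counter; this point is its centre, 6 mm above its underside; z up. Some of the five moulds may be absent.
- mould4_c (a point): chocolate bar mould, a pale flat rigid tray 56 (its x) x 126 (its y) x 12 mm with eight dark chocolate squares in its top; lies flat on the counter; this point is its centre, 6 mm above its underside; z up. Some of the five moulds may be absent.
- mould5_c (a point): chocolate bar mould, a pale flat rigid tray 56 (its x) x 126 (its y) x 12 mm with eight dark chocolate squares in its top; lies flat on the counter; this point is its centre, 6 mm above its underside; z up. Some of the five moulds may be absent.
- plate_c (a point): plain bare aluminium cover plate without squares, 56 (x) x 126 (y) x 8 mm, lying flat on the counter; this point is its centre, 4 mm above its underside; z up
- stand (a point): centre of the top of the dark stand, 50 (x) x 116 (y) mm, fixed in the middle of the white cooling chest's floor. 35 mm above the counter, 23 mm above the chest's inner floor. Axes are the chest's: y along the stand's length, towards the lid's hinge, z up
- chest: fixed white open-topped chest, origin under its middle: outside 194 (x) x 164 (y) x 115 mm high, walls 12 mm, inside 170 x 140 mm, rim 80 mm above the stand's top. Four steel guide posts, 8 mm thick, pointed, rise from its floor at x = +-37, y = +-50 mm to 76 mm above the stand's top and leave a mould 5 mm of play either side; fingers fit between them at the middle of its long sides
- lid_hinge (a point): middle of the lid's hinge line, along the chest's x, 87 mm from the stand's centre towards the chest's +y and 115 mm above the counter; x as the chest's. The lid is 194 x 174 x 22 mm, its underside in the plane of the hinge line; a lug 110 mm wide carries on from its free edge and the T-handle stands on the lug. When the lid stands open the T-handle points outwards, away from the chest
- lid (a joint): angle of the lid in rad: 0 fully drawn down on the rim, about 0.049 just touching the uncompressed rubber gasket (8 mm tall), 1.57 upright, 1.8 fully open, leaning away from the chest. The stiff hinge stays where it is left (friction about 0.6 N m, lid 0.65 kg). Pushing the lid down by hand only squeezes the gasket part of the way, and it springs back; the T-handle draws it down the rest
- latch (a joint): angle of the T-handle in rad: 0 open, with its bar along the chest's x; it turns clockwise seen from above the shut lid to its stop at 1.5, bar along the chest's y. Turning it more than about 0.3 with the lid resting on the gasket (lid at 0.06 rad or less) brings its tongue under a ramped keeper on the chest wall, which draws the lid down some 8 mm; needs about 0.3 N m and stays where it is left. Turned while the lid is up, the tongue would land on top of the keeper
- t_handle (a point): centre of the T-handle's bar, which is 90 long x 14 wide x 18 mm high, its axis square to the lid. The bar's top is 9 mm from this point, its underside 22 mm clear of the lug; the stem under it is 18 mm thick. The point is 213 mm from the hinge line, measured along the lid, and 49 mm out from the plane of the lid's underside; its z axis points out of the lid's outer face and its x lies along the bar
- jar_a: bystander: closed jar, 68 mm across, 70 mm high, origin under its base
- jar_b: bystander: closed jar, 68 mm across, 70 mm high, origin under its base
- bowl: bystander: steel bowl, 120 mm across, 55 mm high, origin under its base
There are look-alikes about, which are no part of the job. What is shaped like the part that bears mould2_c but purple is not meant.

How it is judged:
By the outcome, as a careful person would: the job done as asked, in the order asked, and still so for the second after the job is handed in, with the robot touching nothing.
Of mould1, mould2, mould3, mould4, mould5 only 3 to 5 are there at a start; the rules pass over those that are not, and their reading is None.
At some moment in a run one of mould1, mould2, mould3, mould4, mould5, plate may be knocked a few centimetres aside while the robot is not near it.
It also fails if it takes over 210 s, if anything falls off the work surface, if the arm or the gripper's body presses on something with over 40 N, if the wrist force passes 120 N, or if a joint passes its speed limit or range.

ROBOT

A 6-joint arm with a two-finger parallel gripper is mounted at the origin on the work surface. World frame = base frame: x ahead of the robot, y to its left, z up, the work surface at z = 0. Lengths are in m, angles in rad, forces in N, time in s.
With the tool pointing down it reaches from about 0.4 to 0.925 m from the base axis. Payload 12.5 kg.
Tool frame: the origin (TCP) lies on the centre line of the jaws, within the pads' length; the fingertips stand 19 mm ahead of it and the grasp point (between the pads) is the TCP; z points along the fingers, y is the line along which they close (so a half turn about z gives the same grasp; the last joint's range is limited). The gripper opens to 95 mm and grips with 3 to 60 N. Pads are 20 mm wide; open, the fingers measure 119 mm over their backs; the gripper's body (75 mm by 180 mm) begins 59 mm behind the grasp point.
Start: joints at [1.208, 0.491, 1.559, -0, 1.092, -0.106], TCP at [0.159, 0.605, 0.198] pointing down, gripper open.
Joint ranges: [-3.1, 3.1], [-0.84, 2.19], [0.05, 2.79], [-1.13, 4.28], [0.06, 2.93], [-2.69, 2.69]. Speed limits (rad/s): [2.22, 2.22, 2.79, 3.14, 3.14, 3.14].

INTERFACE

Orientations are given as a unit quaternion [x, y, z, w].
In Python, from workcell import telemetry, capture, get_calibration, manip gives the robot as it stands.
- The arm moves only by the tool servo_tool, never from a script. Its argument "rows" is a list of rows, each a list of 7 numbers: the shift along the tool's x, y, z each as a share of 0.5 m, from -1 to 1, then the turn, a rotation vector about the tool's x, y, z each as a share of 45 degrees, from -1 to 1, then the opening, from 0 (shut) to 1 (fully open). In form: [[x, y, z, wx, wy, wz, gripper], ...]. A call has 1 to 12 rows; each row shifts and turns the commanded pose from where the row before left it, along the tool's axes as they then stand; what a row does not reach is not made up. A row lasts 1/12 s, in which the tool goes at most 41.7 mm and 7.16 degrees, less where a joint would pass 70% of its speed; a pose out of reach is approached as far as the arm can. A call with a number of a shift or a turn outside -1 to 1 is refused whole. A call with a gripper value outside its range is refused whole. The fingers move at their own pace and stop on an object; the grip force is fixed at half the most. Time passes only in rows, so rows that do not move let the fingers close. It gives the time, the measured TCP pose, the force, the opening and the grip force at its end, in the units of the state.
- telemetry.state(): the state, without advancing time (a new reading comes with each control period).
- capture(name): name is "scene" or "top" or "wrist"; returns the picture (420x560x3 uint8, red, green, blue); there is no depth.
- get_calibration(name): a dict with "vertical_fov" (degrees; the focal length in pixels is half the picture's height over the tangent of half this angle, whatever the lens; pixels are square), "cx", "cy" (the principal point, pixels), "k1" (the pictures are not rectified: a ray, as slopes to the right and down, at radius r is drawn at 1 + k1 r^2 times it, then the intrinsics apply), "view" (4x4, takes a point from world to camera coordinates); the wrist camera has in their place "tool_from_camera" (4x4, takes a point from camera to tool coordinates, whose origin is the TCP and whose axes are the flange's). Camera axes: x right, y down, z forward; pixel columns grow to the right and rows downward; lengths in m; the calibration is good to about 2 mm. A picture is of the moment at which its call begins: read the wrist's pose just before it. get_calibration takes no time and is no camera call.
- manip.job_done(): hands the job in; it is judged then, once.
The state is a dict: "clock": time; "q": joint angles; "joint_velocities": joint speeds; "joint_efforts": joint torques, N m; "tcp_pos": TCP position; "orientation": TCP orientation; "contact_force": force on the tool from outside, world axes, zero at the start; "moment": the same for the moment, N m; "finger_gap": opening from 0.0 (shut) to 1.0 (fully open); "finger_force": force on a finger pad.
Only numpy, scipy, OpenCV 4.12 (cv2) and the standard library are available. Lean on these libraries where they do the work, as an engineer would, in place of code of your own. Each camera call takes 0.05 s, during which the arm holds its last target. There are 200 camera calls.

## Working session

There is one attempt and no reset: what is moved stays moved. The work goes in short steps, Python scripts to look and compute and a tool call to move; the robot and the scene stay as the last step left them, time stands still between calls to the robot, and variables do not carry over. Pictures are saved under pics/ and viewed, at most 14 in all, crops included, and the job is handed in when it is done.

Besides the shell and the picture viewer there is one more tool, called after "Emit:" in YAML: its name, and indented under it one key for each argument. servo_tool: Moves the arm, as the interface text tells. Shift numbers are shares of 0.5 m and turn numbers shares of 45 degrees, none past 1 either way. Its arguments: {"type":"object","properties":{"rows":{"type":"array","items":{"type":"array","items":{"type":"number","minimum":-1,"maximum":1}}}},"required":["rows"]}

```bash
mkdir -p pics; ls; python3 - <<'E'
from workcell import telemetry, capture, get_calibration, manip
import cv2,json
for n in ["scene","top"]:
    im=capture(n); cv2.imwrite(f"pics/{n}0.png",cv2.resize(im[:,:,::-1],(800,600),interpolation=cv2.INTER_CUBIC))
    cv2.imwrite(f"pics/raw_{n}0.png",im[:,:,::-1])
for n in ["scene","top","wrist"]: print(n,get_calibration(n))
print(telemetry.state())
E
```

```text
pics
scene {'vertical_fov': 50.928815743328016, 'cx': 280.5019674133625, 'cy': 206.01660946115152, 'k1': -0.04348339725745514, 'view': array([[ 5.42392413e-01,  8.40125264e-01,  1.06450930e-04,
        -2.23220565e-01],
       [ 7.05749085e-01, -4.55569198e-01, -5.42563301e-01,
        -4.13268340e-01],
       [-4.55772640e-01,  2.94357345e-01, -8.40014913e-01,
         1.59525421e+00],
       [ 0.00000000e+00,  0.00000000e+00,  0.00000000e+00,
         1.00000000e+00]])}
top {'vertical_fov': 49.644239534790614, 'cx': 275.9745687560395, 'cy': 209.07011565007903, 'k1': 0.016394172688035304, 'view': array([[ 0.01201113, -0.99948605,  0.02972166, -0.14580322],
       [-0.9851348 , -0.01692213, -0.17094757,  0.59862522],
       [ 0.17136266, -0.02722657, -0.98483174,  1.09276944],
       [ 0.        ,  0.        ,  0.        ,  1.        ]])}
wrist {'vertical_fov': 61.725778106935, 'cx': 288.2200727505017, 'cy': 211.46991273810644, 'k1': 0.025927614732245946, 'tool_from_camera': array([[ 7.00713071e-04, -9.54374729e-01, -2.98610760e-01,
         8.41746977e-02],
       [ 9.99999629e-01, 
[... 241 characters left out ...]
 0.1, 'q': array([ 1.20841357e+00,  4.91504713e-01,  1.55937834e+00, -2.31878577e-06,
        1.09171211e+00, -1.05612351e-01]), 'joint_velocities': array([-0.00041625, -0.00345316, -0.00129761,  0.00214978, -0.00256802,
        0.00223711]), 'joint_efforts': array([ 1.78908023e-03, -6.13622904e+01, -2.58603930e+01,  6.93099434e-02,
        4.70042741e-02, -2.66170463e-05]), 'tcp_pos': array([0.15862806, 0.60429725, 0.19742032]), 'orientation': array([ 1.28032258e-01,  9.91769877e-01, -4.87830005e-04, -1.15223720e-04]), 'contact_force': array([0.45867076, 0.04609166, 0.05110209]), 'moment': array([ 0.07576699, -0.02570172, -0.02712795]), 'finger_force': 0.0, 'finger_gap': 0.9983225635058326}
```

View pics/scene0.png

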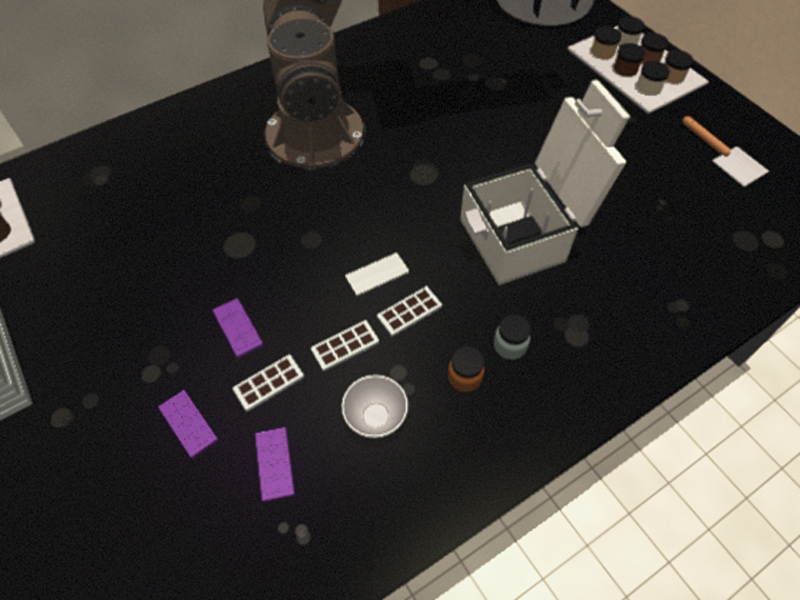

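View pics/top0.png

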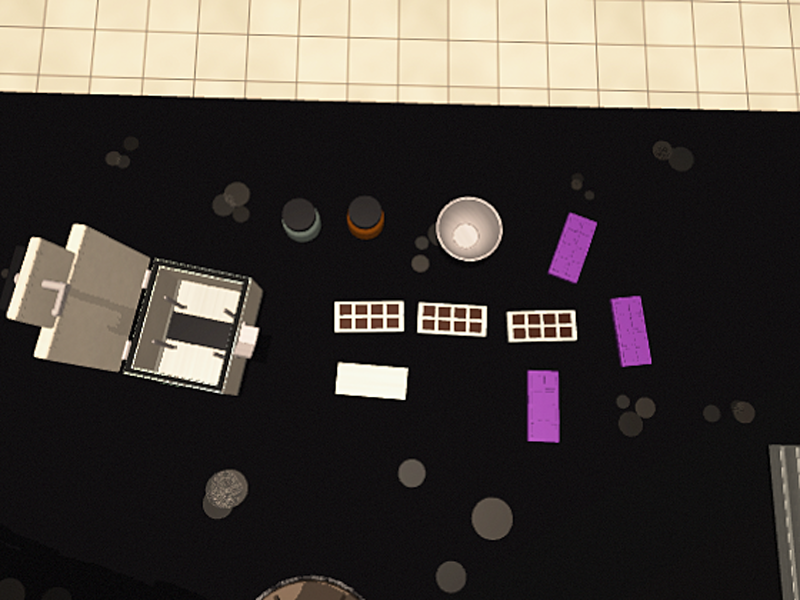

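Three moulds, the white bare plate, three purple decoys. The chest is at left in the top view with its lid leaning left (world +y). Now measure.

```bash
cat > h.py <<'E'
import numpy as np,cv2
from scipy.spatial.transform import Rotation as R
from workcell import telemetry, capture, get_calibration
def cam(n,st=None):
    c=get_calibration(n); f=210/np.tan(np.radians(c['vertical_fov']/2))
    if n=='wrist':
        T=np.eye(4); T[:3,:3]=R.from_quat(st['orientation']).as_matrix(); T[:3,3]=st['tcp_pos']
        V=np.linalg.inv(T@c['tool_from_camera'])
    else: V=c['view']
    return V,f,c['cx'],c['cy'],c['k1']
def unproj(px,z,C):
    V,f,cx,cy,k=C; px=np.atleast_2d(px).astype(float)
    d=(px-[cx,cy])/f; u=d.copy()
    for _ in range(20): u=d/(1+k*(u**2).sum(1,keepdims=True))
    ray=np.c_[u,np.ones(len(u))]@V[:3,:3]; o=-V[:3,:3].T@V[:3,3]
    return o+ray*((np.broadcast_to(z,len(u))-o[2])/ray[:,2])[:,None]
def proj(P,C):
    V,f,cx,cy,k=C; p=np.atleast_2d(P)@V[:3,:3].T+V[:3,3]; u=p[:,:2]/p[:,2:]
    return u*(1+k*(u**2).sum(1,keepdims=True))*f+[cx,cy]
def shot(n,name,crop=None,scale=None):
    st=telemetry.state(); im=capture(n)[:,:,::-1].copy(); cv2.imwrite(f'pics/raw_{name}.png',im)
    return im,cam(n,st)
def rects(im,C,z=.012):
    """pale rectangles ~56x126: centre, yaw of long axis, sizes (mm), chocolate share"""
    hsv=cv2.cvtColor(im,cv2.COLOR_BGR2HSV)
    m=((hsv[:,:,2]>150)&(hsv[:,:,1]<70)).astype(np.uint8)
    m=cv2.morphologyEx(m,cv2.MORPH_OPEN,np.ones((2,2)))
    cs,_=cv2.findContours(m,cv2.RETR_EXTERNAL,cv2.CHAIN_APPROX_NONE); out=[]
    for c in cs:
        if len(c)<40: continue
        P=unproj(c[:,0,:],z,C); r=cv2.minAreaRect((P[:,:2]*1000).astype(np.float32))
        b=cv2.boxPoints(r); e=[b[1]-b[0],b[2]-b[1]]; L=[np.linalg.norm(x) for x in e]
        i=int(np.argmax(L)); yaw=np.degrees(np.arctan2(e[i][1],e[i][0]))%180
        if 110<max(L)<145 and 45<min(L)<70:
            mk=np.zeros(im.shape[:2],np.uint8); cv2.drawContours(mk,[c],-1,1,-1)
            dark=(im.max(2)[mk>0]<110).mean()
            out.append((np.round(r[0],1),round(yaw,1),np.round(sorted(L),1),round(dark,2)))
    return out
def go(target,yaw=None,q=None):
    """shares needed (tool axes) from now to target; yaw deg = direction of tool x, tool down"""
    st=telemetry.state(); Rc=R.from_quat(st['orientation'])
    if yaw is not None:
        y=np.radians(yaw); x=[np.cos(y),np.sin(y),0]; q=R.from_matrix(np.c_[x,np.cross([0,0,-1],x),[0,0,-1]])
    d=Rc.inv().apply(np.array(target)-st['tcp_pos'])/.5
    w=(Rc.inv()*q).as_rotvec(degrees=True)/45 if q is not None else np.zeros(3)
    print('now',np.round(st['tcp_pos'],4),'shares',np.round(d,4),'turn',np.round(w,4),'rows>=',np.ceil(max(np.linalg.norm(d)*.5/.0417,np.linalg.norm(w)*45/7.16)))
E
python3 - <<'E'
from h import *
for n in ['top','scene']:
    im=cv2.imread(f'pics/raw_{n}0.png'); C=cam(n)
    print(n)
    for r in rects(im,C): print(r)
im=cv2.imread('pics/raw_top0.png'); cv2.imwrite('pics/c1.png',cv2.resize(im[150:285,0:190],(798,567),interpolation=cv2.INTER_CUBIC))
print(R.from_quat(telemetry.state()['orientation']).as_matrix().round(3))
E
```

```text
top
(array([ 456.5, -100.9]), np.float32(85.9), array([ 56.6, 126.2], dtype=float32), np.float64(0.05))
(array([485.8, 222.6]), np.float32(79.1), array([ 64.4, 113.7], dtype=float32), np.float64(0.05))
(array([ 561.1, -410.7]), np.float32(91.0), array([ 55.4, 126.3], dtype=float32), np.float64(0.46))
(array([ 570.1, -245.9]), np.float32(87.5), array([ 56.5, 126.4], dtype=float32), np.float64(0.45))
(array([571.9, -94.5]), np.float32(91.0), array([ 55.1, 125.3], dtype=float32), np.float64(0.45))
scene
(array([ 572.9, -405. ]), np.float32(92.1), array([ 56.1, 125. ], dtype=float32), np.float64(0.33))
(array([ 583. , -240.1]), np.float32(87.7), array([ 56. , 125.7], dtype=float32), np.float64(0.42))
(array([585.7, -88.5]), np.float32(91.2), array([ 56.2, 125.4], dtype=float32), np.float64(0.34))
(array([471.6, -96.3]), np.float32(85.9), array([ 57. , 124.8], dtype=float32), np.float64(0.07))
[[-0.967  0.254 -0.   ]
 [ 0.254  0.967 -0.001]
 [ 0.    -0.001 -1.   ]]
```

View pics/c1.png

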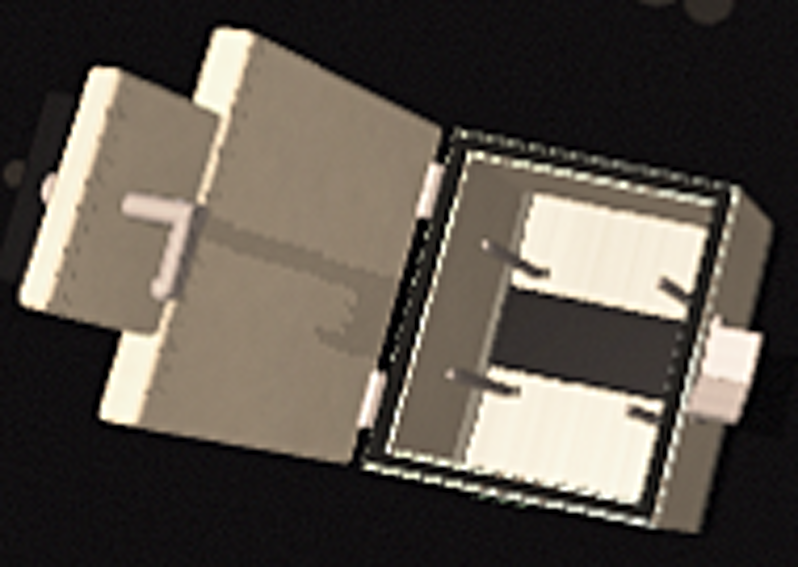

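Emit:
servo_tool:
  rows:
    - [0,0,-0.042,0,0,0.14,1]
    - [0,0,-0.042,0,0,0.14,1]
    - [0,0,-0.042,0,0,0.14,1]
    - [0,0,-0.042,0,0,0.14,1]
    - [0,0,-0.042,0,0,0.14,1]
    - [0,0,-0.042,0,0,0.14,1]
    - [0,0,-0.042,0,0,0.14,1]
    - [0,0,-0.042,0,0,0.14,1]
    - [0,0,-0.042,0,0,0.14,1]
    - [0,0,-0.042,0,0,0.14,1]
    - [0,0,-0.042,0,0,0.14,1]
    - [0,0,-0.042,0,0,0.14,1]

```text
clock: 1.1
tcp_pos: [0.1586, 0.6043, 0.4507]
orientation: [0.711, 0.703, -0.0, 0.0]
contact_force: [0.6, -0.0, -0.2]
finger_gap: 1.002
finger_force: 0.0
```

```bash
python3 -c "
from h import *
go([.46,.12,.44],90)"
```

```text
now [0.1586 0.6043 0.4507] shares [-0.962   0.6133  0.0217] turn [-0.0003  0.0007 -0.0139] rows>= 14.0
```

Emit:
servo_tool:
  rows:
    - [-0.062,0.054,0,0,0,0,1]
    - [-0.062,0.054,0,0,0,0,1]
    - [-0.062,0.054,0,0,0,0,1]
    - [-0.062,0.054,0,0,0,0,1]
    - [-0.062,0.054,0,0,0,0,1]
    - [-0.062,0.054,0,0,0,0,1]
    - [-0.062,0.054,0,0,0,0,1]
    - [-0.062,0.054,0,0,0,0,1]
    - [-0.062,0.054,0,0,0,0,1]
    - [-0.062,0.054,0,0,0,0,1]
    - [-0.062,0.054,0,0,0,0,1]
    - [-0.062,0.054,0,0,0,0,1]

```text
clock: 2.1
tcp_pos: [0.4815, 0.2289, 0.4498]
orientation: [0.709, 0.705, -0.0, -0.0]
contact_force: [-0.0, 0.5, -0.2]
finger_gap: 0.998
finger_force: 0.0
```

Emit:
servo_tool:
  rows:
    - [0,0,0,0,0,0,1]
    - [0,0,0,0,0,0,1]

```text
clock: 2.27
tcp_pos: [0.4817, 0.2292, 0.4492]
orientation: [0.71, 0.704, -0.001, -0.0]
contact_force: [-1.0, 0.3, 0.0]
finger_gap: 0.996
finger_force: 0.0
```

```bash
python3 -c "
from h import *
print(telemetry.state())
im,C=shot('wrist','w1')
for r in rects(im,C): print(r)
cv2.imwrite('pics/w1.png',cv2.resize(im,(800,600),interpolation=cv2.INTER_CUBIC))
im,C=shot('scene','s1'); cv2.imwrite('pics/s1.png',cv2.resize(im[:300],None,fx=1.4,fy=1.4))
"
```

```text
{'clock': 2.2667, 'q': array([3.20219539e-01, 2.02246373e-01, 1.34585265e+00, 1.37388462e-04,
       1.59485643e+00, 3.29261104e-01]), 'joint_velocities': array([ 0.05580673, -0.01601706,  0.00769846,  0.00778278,  0.00155248,
        0.01972899]), 'joint_efforts': array([ -2.61142261, -44.96093273, -31.19278193,  -0.09964142,
        -0.05085206,  -0.32926921]), 'tcp_pos': array([0.48168488, 0.22921374, 0.4492129 ]), 'orientation': array([ 7.10294924e-01,  7.03903866e-01, -5.79841390e-04, -3.64424166e-04]), 'contact_force': array([-0.99121744,  0.28514586,  0.016082  ]), 'moment': array([-0.11045922,  0.06033038,  0.02756705]), 'finger_force': 0.0, 'finger_gap': 0.9963807402428275}
```

View pics/w1.png

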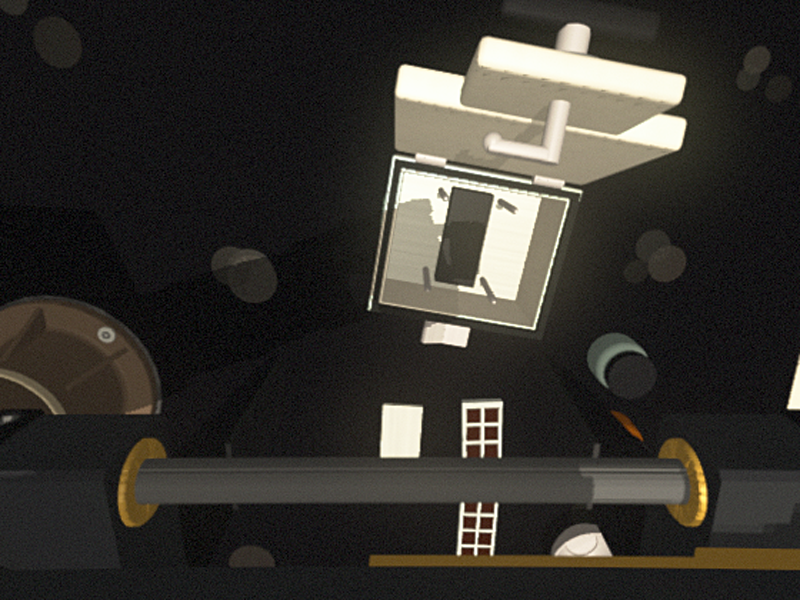

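View pics/s1.png

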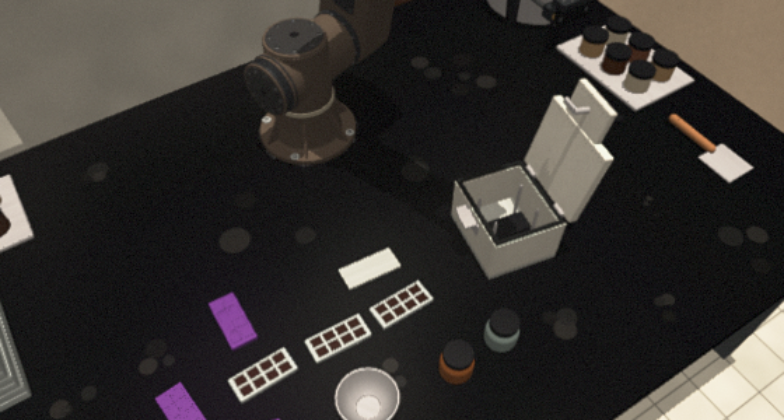

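```bash
python3 -c "
from h import *
st=telemetry.state()
Cw=cam('wrist',st);Ct=cam('top');Cs=cam('scene')
print('tcp in scene',proj(st['tcp_pos'],Cs),'tcp in wrist',proj(st['tcp_pos'],Cw))
s=.7
print('wrist stand corners',unproj(np.array([[455,188],[494,193],[475,287],[436,281]])*s,.035,Cw).round(4))
print('top stand corners(visible)',unproj(np.array([[512,288],[690,320],[663,397],[490,365]])*np.array([190/798,135/567])+[0,150],.035,Ct).round(4))
print('jar/plate: wrist plate top corners',unproj(np.array([[383,404],[423,405]])*s,.008,Cw).round(4))
print('mould far end corners',unproj(np.array([[462,402],[501,400]])*s,.012,Cw).round(4))
im=cv2.imread('pics/raw_s1.png'); cv2.imwrite('pics/c2.png',cv2.resize(im[:120,250:450],(800,480),interpolation=cv2.INTER_CUBIC))
"
```

```text
tcp in scene [[375.35514289  32.44475223]] tcp in wrist [[287.37323315 253.19192154]]
wrist stand corners [[0.5315 0.2662 0.035 ]
 [0.5774 0.2602 0.035 ]
 [0.5589 0.1458 0.035 ]
 [0.5104 0.1538 0.035 ]]
top stand corners(visible) [[0.5729 0.2516 0.035 ]
 [0.5551 0.1445 0.035 ]
 [0.5085 0.1579 0.035 ]
 [0.5262 0.2613 0.035 ]]
jar/plate: wrist plate top corners [[ 0.4391 -0.0312  0.008 ]
 [ 0.4951 -0.0331  0.008 ]]
mould far end corners [[ 0.5492 -0.0264  0.012 ]
 [ 0.6031 -0.0235  0.012 ]]
```

View pics/c2.png

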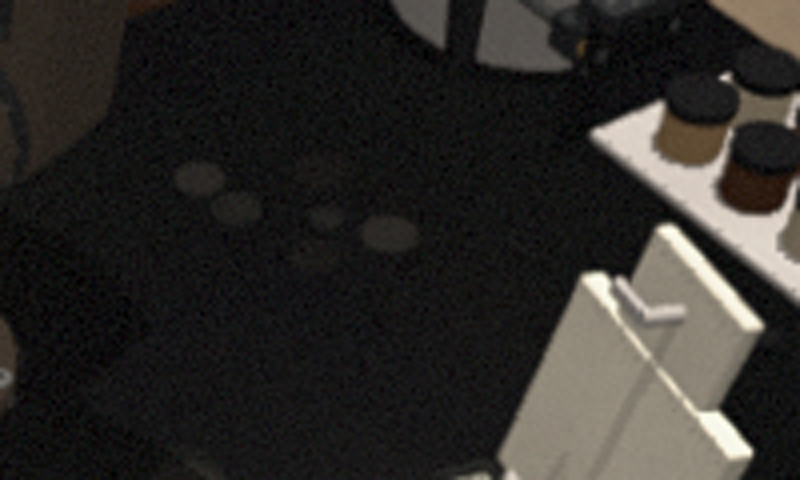

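Emit:
servo_tool:
  rows:
    - [-0.053,0.016,0.05,0,0,0,1]
    - [-0.053,0.016,0.05,0,0,0,1]
    - [-0.053,0.016,0.05,0,0,0,1]
    - [-0.053,0.016,0.05,0,0,0,1]
    - [-0.053,0.016,0.05,0,0,0,1]
    - [-0.053,0.016,0.05,0,0,0,1]
    - [-0.053,0.016,0.05,0,0,0,1]
    - [-0.053,0.016,0.05,0,0,0,1]
    - [-0.053,0.016,0.05,0,0,0,1]
    - [-0.053,0.016,0.05,0,0,0,1]
    - [-0.053,0.016,0.05,0,0,0,1]
    - [-0.053,0.016,0.05,0,0,0,1]

```text
clock: 3.37
tcp_pos: [0.5753, -0.0872, 0.1491]
orientation: [0.708, 0.706, 0.0, 0.0]
contact_force: [0.9, 0.7, -0.4]
finger_gap: 1.001
finger_force: 0.0
```

Emit:
servo_tool:
  rows:
    - [0,0,0,0,0,0,1]
    - [0,0,0,0,0,0,1]
    - [0,0,0,0,0,0,1]

```text
clock: 3.62
tcp_pos: [0.5751, -0.0862, 0.1506]
orientation: [0.709, 0.706, 0.0, 0.0]
contact_force: [0.1, -0.1, 1.2]
finger_gap: 1.0
finger_force: 0.0
```

```bash
python3 -c "
from h import *
im,C=shot('wrist','w2')
for r in rects(im,C): print(r)
cv2.imwrite('pics/w2.png',cv2.resize(im,(800,600),interpolation=cv2.INTER_CUBIC))
"
```

```text
(array([464.3, -98. ]), np.float32(85.7), array([ 56.2, 125.6], dtype=float32), np.float64(0.01))
(array([579. , -91.5]), np.float32(91.5), array([ 56.4, 126. ], dtype=float32), np.float64(0.34))
```

View pics/w2.png

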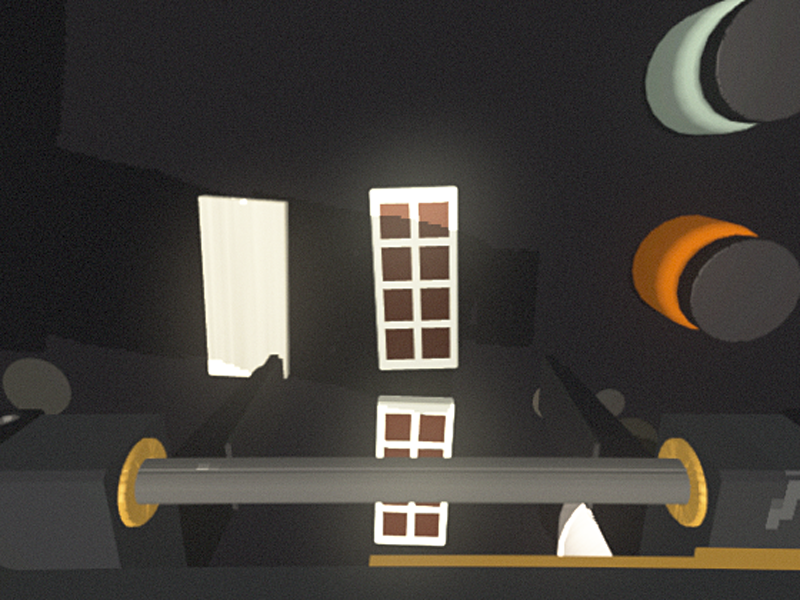

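Emit:
servo_tool:
  rows:
    - [-0.005,0.004,0.03,0,0,-0.019,1]
    - [-0.005,0.004,0.045,0,0,-0.019,1]
    - [0,0,0.055,0,0,0,1]
    - [0,0,0.055,0,0,0,1]
    - [0,0,0.04,0,0,0,1]
    - [0,0,0.022,0,0,0,1]
    - [0,0,0,0,0,0,1]
    - [0,0,0,0,0,0,1]

```text
clock: 4.33
tcp_pos: [0.5795, -0.092, 0.0275]
orientation: [0.698, 0.716, 0.0, 0.0]
contact_force: [-0.2, -0.1, -0.4]
finger_gap: 1.002
finger_force: 0.0
```

Emit:
servo_tool:
  rows:
    - [0,0,0,0,0,0,0.3]
    - [0,0,0,0,0,0,0.3]
    - [0,0,0,0,0,0,0.3]
    - [0,0,0,0,0,0,0.3]
    - [0,0,0,0,0,0,0.3]
    - [0,0,0,0,0,0,0.3]
    - [0,0,0,0,0,0,0.3]
    - [0,0,0,0,0,0,0.3]

```text
clock: 5.0
tcp_pos: [0.579, -0.0928, 0.0264]
orientation: [0.698, 0.716, 0.0, -0.0]
contact_force: [0.5, -0.0, -0.1]
finger_gap: 0.494
finger_force: 0.0
```

```bash
python3 -c "
from h import *
st=telemetry.state();print(st['finger_gap'],st['finger_force'],st['tcp_pos'])
im,C=shot('wrist','w3')
for r in rects(im,C): print(r)
cv2.imwrite('pics/w3.png',cv2.resize(im[120:420],(800,429),interpolation=cv2.INTER_CUBIC))
print(telemetry.state()['finger_gap'])
"
```

```text
0.4944723234566532 0.0 [ 0.57895724 -0.0927993   0.02642825]
(array([465.7, -93.7]), np.float32(86.1), array([ 56.7, 118.6], dtype=float32), np.float64(0.01))
(array([578.6, -87.8]), np.float32(91.5), array([ 55.9, 119.3], dtype=float32), np.float64(0.3))
0.4524058463210996
```

View pics/w3.png

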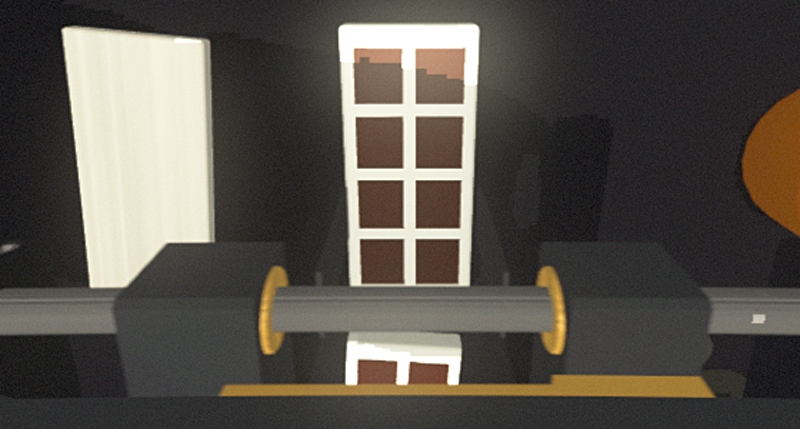

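Emit:
servo_tool:
  rows:
    - [0,0,0,0,0,0,0]
    - [0,0,0,0,0,0,0]
    - [0,0,0,0,0,0,0]

```text
clock: 5.3
tcp_pos: [0.579, -0.0927, 0.0264]
orientation: [0.698, 0.716, 0.0, -0.0]
contact_force: [0.0, 0.0, 0.5]
finger_gap: 0.245
finger_force: 0.0
```

```bash
python3 -c "
from h import *
st=telemetry.state();print(st['finger_gap'],st['finger_force'],st['tcp_pos'])
im,C=shot('wrist','w4')
print(proj(st['tcp_pos'],C), proj(st['tcp_pos']+[0,0,-.019],C))
g=cv2.convertScaleAbs(im[140:330,150:430],alpha=2.2,beta=20)
cv2.imwrite('pics/w4.png',cv2.resize(g,(800,543),interpolation=cv2.INTER_CUBIC))
"
```

```text
0.2453283665223443 0.0 [ 0.57896412 -0.09274398  0.02638275]
[[287.42777169 253.17233259]] [[287.49182018 240.74712152]]
```

View pics/w4.png

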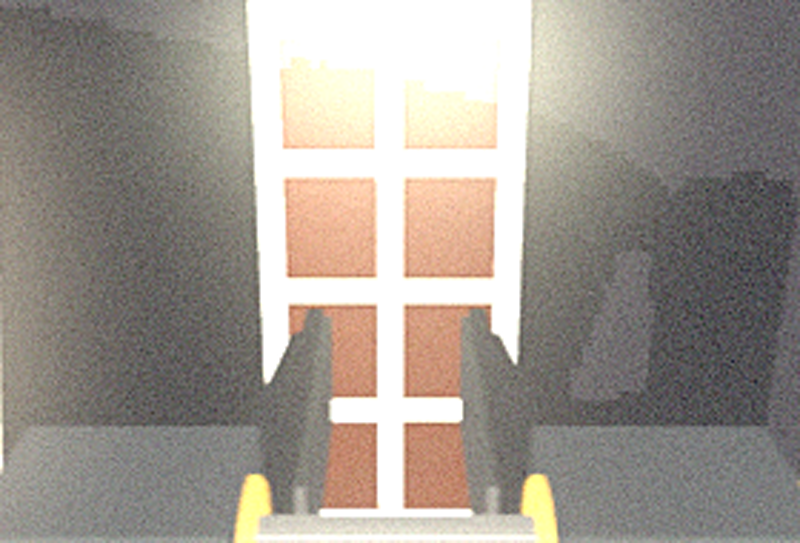

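Emit:
servo_tool:
  rows:
    - [0,0,0,0,0,0,0.85]
    - [0,0,0,0,0,0,0.85]
    - [0,0,0,0,0,0,0.85]
    - [0,0,0,0,0,0,0.85]
    - [0,0,0,0,0,0,0.85]
    - [0,0,0,0,0,0,0.85]
    - [0,0,0,0,0,0,0.85]
    - [0,0,0,0,0,0,0.85]
    - [0,0,0,0,0,0,0.85]
    - [0,0,0.006,0,0,0,0.85]
    - [0,0,0.006,0,0,0,0.85]

```text
clock: 6.27
tcp_pos: [0.5791, -0.0928, 0.0203]
orientation: [0.698, 0.716, 0.0, 0.0]
contact_force: [-0.1, 0.2, 0.4]
finger_gap: 0.84
finger_force: 0.0
```

Emit:
servo_tool:
  rows:
    - [0,0,0.004,0,0,0,0.85]
    - [0,0,0,0,0,0,0.85]
    - [0,0,0,0,0,0,0.85]

```text
clock: 6.52
tcp_pos: [0.5789, -0.0927, 0.0182]
orientation: [0.698, 0.716, -0.0, -0.0]
contact_force: [-0.6, 0.5, -0.5]
finger_gap: 0.85
finger_force: 0.0
```

Emit:
servo_tool:
  rows:
    - [0,0,0.004,0,0,0,0.85]
    - [0,0,0,0,0,0,0.85]
    - [0,0,0,0,0,0,0.85]

```text
clock: 6.77
tcp_pos: [0.5789, -0.0927, 0.0163]
orientation: [0.698, 0.716, 0.0, -0.0]
contact_force: [0.8, -0.2, -0.2]
finger_gap: 0.848
finger_force: 0.0
```

Emit:
servo_tool:
  rows:
    - [0,0,0.004,0,0,0,0.85]
    - [0,0,0,0,0,0,0.85]
    - [0,0,0,0,0,0,0.85]

```text
clock: 7.02
tcp_pos: [0.5789, -0.0927, 0.0143]
orientation: [0.698, 0.716, 0.0, -0.0]
contact_force: [0.0, 0.3, -0.3]
finger_gap: 0.85
finger_force: 0.0
```

Emit:
servo_tool:
  rows:
    - [0,0,0.004,0,0,0,0.85]
    - [0,0,0,0,0,0,0.85]
    - [0,0,0,0,0,0,0.85]

```text
clock: 7.27
tcp_pos: [0.5789, -0.0927, 0.0123]
orientation: [0.698, 0.716, 0.0, -0.0]
contact_force: [-0.2, -0.9, -0.8]
finger_gap: 0.851
finger_force: 0.0
```

Emit:
servo_tool:
  rows:
    - [0,0,0.004,0,0,0,0.85]
    - [0,0,0,0,0,0,0.85]
    - [0,0,0,0,0,0,0.85]

```text
clock: 7.52
tcp_pos: [0.5789, -0.0927, 0.0103]
orientation: [0.698, 0.716, -0.0, -0.0]
contact_force: [0.6, -0.3, 0.7]
finger_gap: 0.851
finger_force: 0.0
```

Emit:
servo_tool:
  rows:
    - [0,0,0.004,0,0,0,0.85]
    - [0,0,0,0,0,0,0.85]
    - [0,0,0,0,0,0,0.85]

```text
clock: 7.77
tcp_pos: [0.5789, -0.0927, 0.0083]
orientation: [0.698, 0.716, -0.0, -0.0]
contact_force: [-0.2, 0.2, 0.2]
finger_gap: 0.854
finger_force: 0.0
```

Emit:
servo_tool:
  rows:
    - [0,0,0.004,0,0,0,0.85]
    - [0,0,0,0,0,0,0.85]
    - [0,0,0,0,0,0,0.85]

```text
clock: 8.02
tcp_pos: [0.5789, -0.0927, 0.0063]
orientation: [0.698, 0.716, 0.0, -0.0]
contact_force: [-0.6, -0.4, -1.0]
finger_gap: 0.848
finger_force: 0.0
```

Emit:
servo_tool:
  rows:
    - [0,0,0.003,0,0,0,0.85]
    - [0,0,0,0,0,0,0.85]
    - [0,0,0,0,0,0,0.85]

```text
clock: 8.27
tcp_pos: [0.5789, -0.0927, 0.0048]
orientation: [0.698, 0.716, 0.0, -0.0]
contact_force: [0.3, 0.5, 0.3]
finger_gap: 0.852
finger_force: 0.0
```

Emit:
servo_tool:
  rows:
    - [0,0,0,0,0,0,0]
    - [0,0,0,0,0,0,0]
    - [0,0,0,0,0,0,0]
    - [0,0,0,0,0,0,0]
    - [0,0,0,0,0,0,0]

```text
clock: 8.68
tcp_pos: [0.579, -0.0928, 0.0049]
orientation: [0.698, 0.716, 0.0, 0.0]
contact_force: [-0.2, -0.1, -0.5]
finger_gap: 0.556
finger_force: 0.0
```

Emit:
servo_tool:
  rows:
    - [0,0,0,0,0,0,0]

```text
clock: 8.77
tcp_pos: [0.579, -0.0927, 0.0049]
orientation: [0.698, 0.716, 0.0, -0.0]
contact_force: [-0.2, -0.3, -1.2]
finger_gap: 0.485
finger_force: 0.0
```

```bash
python3 -c "
from h import *
st=telemetry.state();print(st['finger_gap'],st['finger_force'],st['tcp_pos'],st['joint_efforts'])
im,C=shot('wrist','w5')
for r in rects(im,C): print(r)
g=cv2.convertScaleAbs(im[100:330,110:450],alpha=1.8,beta=20)
cv2.imwrite('pics/w5.png',cv2.resize(g,(800,541),interpolation=cv2.INTER_CUBIC))
q=st['q'];print(q)
"
```

```text
0.4846930521277649 0.0 [ 0.57897739 -0.09272912  0.00494495] [ 8.84404617e-04 -6.34106255e+01 -1.56715965e+01  4.07831627e-02
  5.87766222e-02  8.53953520e-05]
[-2.71491512e-01  6.88918096e-01  1.81628756e+00  1.80345482e-04
  6.36331848e-01 -2.95985175e-01]
```

View pics/w5.png

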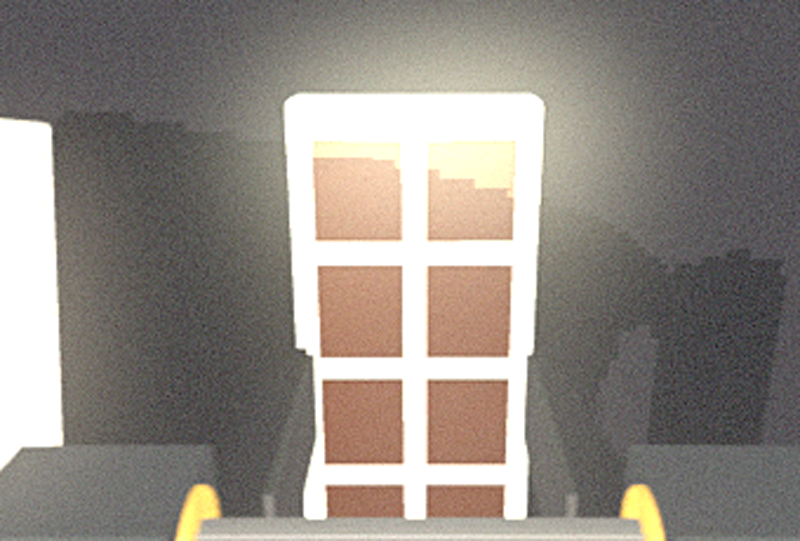

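Emit:
servo_tool:
  rows:
    - [0,0,0,0,0,0,0.85]
    - [0,0,0,0,0,0,0.85]
    - [0,0,0,0,0,0,0.85]
    - [0,0,0,0,0,0,0.85]
    - [0,0,0,0,0,0,0.85]
    - [0,0,0,0,0,0,0.85]
    - [0,0,0.006,0,0,0,0.85]
    - [0,0,0.006,0,0,0,0.85]
    - [0,0,0.006,0,0,0,0.85]
    - [0,0,0.006,0,0,0,0.85]
    - [0,0,0,0,0,0,0.85]
    - [0,0,0,0,0,0,0.85]

```text
clock: 9.82
tcp_pos: [0.5788, -0.0927, -0.0074]
orientation: [0.698, 0.716, -0.0, -0.0]
contact_force: [-0.1, -0.5, 0.1]
finger_gap: 0.85
finger_force: 0.0
```

Emit:
servo_tool:
  rows:
    - [0,0,0.004,0,0,0,0.85]
    - [0,0,0.004,0,0,0,0.85]
    - [0,0,0,0,0,0,0.85]
    - [0,0,0,0,0,0,0.85]

```text
clock: 10.15
tcp_pos: [0.5789, -0.0927, -0.0112]
orientation: [0.698, 0.716, -0.0, -0.0]
contact_force: [0.3, -0.4, 0.5]
finger_gap: 0.851
finger_force: 0.0
```

Emit:
servo_tool:
  rows:
    - [0,0,0.004,0,0,0,0.85]
    - [0,0,0.004,0,0,0,0.85]
    - [0,0,0,0,0,0,0.85]
    - [0,0,0,0,0,0,0.85]

```text
clock: 10.48
tcp_pos: [0.5789, -0.0927, -0.0152]
orientation: [0.698, 0.716, -0.0, -0.0]
contact_force: [0.1, -0.5, -0.5]
finger_gap: 0.848
finger_force: 0.0
```

Emit:
servo_tool:
  rows:
    - [0,0,0.003,0,0,0,0.85]
    - [0,0,0,0,0,0,0.85]
    - [0,0,0,0,0,0,0.85]

```text
clock: 10.73
tcp_pos: [0.5791, -0.0928, -0.0164]
orientation: [0.698, 0.716, 0.0, 0.0]
contact_force: [-1.0, 0.6, 3.3]
finger_gap: 0.851
finger_force: 1.8
```

Emit:
servo_tool:
  rows:
    - [0,0,0,0,0,0,0]
    - [0,0,0,0,0,0,0]
    - [0,0,0,0,0,0,0]
    - [0,0,0,0,0,0,0]
    - [0,0,0,0,0,0,0]

```text
clock: 11.15
tcp_pos: [0.579, -0.0928, -0.0164]
orientation: [0.698, 0.716, 0.0, 0.0]
contact_force: [-1.1, -0.4, 7.0]
finger_gap: 0.586
finger_force: 30.9
```

Emit:
servo_tool:
  rows:
    - [0,0,0,0,0,0,0.7]
    - [0,0,0,0,0,0,0.7]
    - [0,0,-0.008,0,0,0,0.7]
    - [0,0,-0.01,0,0,0,0.7]
    - [0,0,0,0,0,0,0.7]
    - [0,0,0,0,0,0,0.7]
    - [0,0,0,0,0,0,0]
    - [0,0,0,0,0,0,0]
    - [0,0,0,0,0,0,0]
    - [0,0,0,0,0,0,0]

```text
clock: 11.98
tcp_pos: [0.5788, -0.0927, -0.0077]
orientation: [0.698, 0.716, -0.0, -0.0]
contact_force: [0.3, -0.0, -0.2]
finger_gap: 0.583
finger_force: 30.0
```

Emit:
servo_tool:
  rows:
    - [0,0,-0.015,0,0,0,0]
    - [0,0,-0.03,0,0,0,0]
    - [0,0,-0.06,0,0,0,0]
    - [0,0,-0.07,0,0,0,0]
    - [0.04,-0.01,-0.06,0,0,0,0]
    - [0.06,-0.016,-0.05,0,0,0,0]
    - [0.06,-0.016,-0.05,0,0,0,0]
    - [0.06,-0.016,-0.05,0,0,0,0]
    - [0.06,-0.016,-0.05,0,0,0,0]
    - [0.05,-0.016,-0.03,0,0,0,0]
    - [0.03,-0.008,-0.01,0,0,0,0]
    - [0,0,0,0,0,0,0]

```text
clock: 12.98
tcp_pos: [0.5249, 0.0885, 0.2321]
orientation: [0.697, 0.717, 0.001, 0.001]
contact_force: [0.4, 0.1, -1.3]
finger_gap: 0.585
finger_force: 30.0
```

Emit:
servo_tool:
  rows:
    - [0,0,0,0,0,0,0]
    - [0,0,0,0,0,0,0]

```text
clock: 13.15
tcp_pos: [0.5255, 0.0855, 0.2296]
orientation: [0.698, 0.716, -0.0, -0.0]
contact_force: [0.9, 0.0, -1.3]
finger_gap: 0.582
finger_force: 30.0
```

```bash
python3 -c "
from h import *
st=telemetry.state(); print(st['tcp_pos'],st['finger_gap'],st['finger_force'])
np.save('st6.npy',st,allow_pickle=True)
im,C=shot('wrist','w6')
print(proj([[.5445,.2065,.035],[.5445,.2065,.115]],C))
cv2.imwrite('pics/w6.png',cv2.resize(im,(800,600),interpolation=cv2.INTER_CUBIC))
"
```

```text
[0.52547005 0.08550181 0.22963069] 0.58232408259091 29.99963790178299
[[309.92830506  62.47547488]
 [315.87783029  51.78097566]]
```

View pics/w6.png

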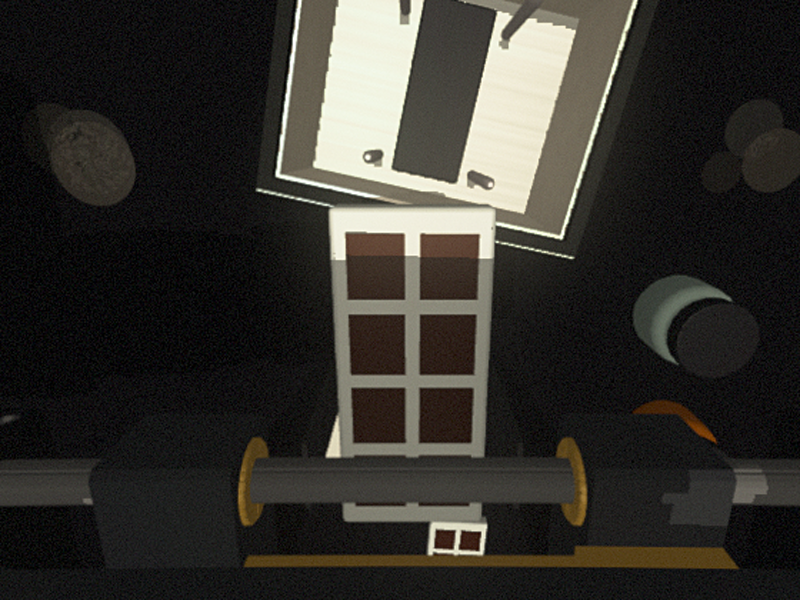

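```bash
python3 -c "
from h import *
st=np.load('st6.npy',allow_pickle=True).item(); C=cam('wrist',st)
s=.7
P=unproj(np.array([[393,171],[458,183.5],[497,10],[426,0]])*s,.035,C)[:,:2]; print(P.round(4))
print('edge',np.linalg.norm(P[1]-P[0]),np.linalg.norm(P[2]-P[1]))
for a,b in [(1,2),(0,3)]:
  d=P[b]-P[a]; print('yaw',np.degrees(np.arctan2(d[1],d[0])))
d=P[1]-P[0]; print('yaw from near edge',np.degrees(np.arctan2(d[1],d[0]))+90)
R_=unproj(np.array([[277,177],[563,237]])*s,.115,C)[:,:2]; d=R_[1]-R_[0]; print('inner rim near',R_.round(4),np.linalg.norm(d),np.degrees(np.arctan2(d[1],d[0]))+90, R_.mean(0))
R_=unproj(np.array([[277,177],[563,237]])*s,.123,C)[:,:2]; print('as gasket',np.linalg.norm(d:=R_[1]-R_[0]))
for z in (.1345,.035): pass
y=np.radians(79); u=np.array([np.cos(y),np.sin(y)])
print('centre from near edge',(P[:2].mean(0)+.058*u).round(4),'from rim',(unproj(np.array([[277,177],[563,237]])*s,.115,C)[:,:2].mean(0)+.07*u).round(4))
M=unproj(np.array([[330,208],[495,207]])*s,st['tcp_pos'][2]+.0197,C); print('held far edge',M.round(4),np.linalg.norm(M[1]-M[0]))
print((M.mean(0)-st['tcp_pos'])[:2])
# base fit of closeups from far view w1 too
"
```

```text
[[0.5104 0.1504]
 [0.5586 0.1427]
 [0.5785 0.2558]
 [0.5309 0.2605]]
edge 0.0488553660424169 0.11483418768985153
yaw 80.02241983378734
yaw 79.45148020823737
yaw from near edge 80.87996012552878
inner rim near [[0.4458 0.1492]
 [0.6163 0.1183]] 0.17328315503944788 79.74049134702322 [0.53105548 0.13376595]
as gasket 0.16868622525919869
centre from near edge [0.5456 0.2035] from rim [0.5444 0.2025]
held far edge [[0.4974 0.1488 0.2493]
 [0.5517 0.1504 0.2493]] 0.054308517905059396
[-0.00090162  0.06409519]
```

Emit:
servo_tool:
  rows:
    - [0,0,0,0,0,0.087,0]
    - [0,0,0,0,0,0.087,0]
    - [0,0,0,0,0,0.088,0]
    - [0.04,-0.001,0,0,0,0,0]
    - [0.06,-0.001,0,0,0,0,0]
    - [0.06,-0.001,0.02,0,0,0,0]
    - [0.05,-0.001,0.04,0,0,0,0]
    - [0.028,0,0.04,0,0,0,0]
    - [0,0,0.02,0,0,0,0]
    - [0,0,0,0,0,0,0]
    - [0,0,0,0,0,0,0]

```text
clock: 14.12
tcp_pos: [0.5451, 0.2022, 0.1696]
orientation: [0.769, 0.64, -0.001, -0.0]
contact_force: [-1.0, -0.2, -1.2]
finger_gap: 0.581
finger_force: 30.0
```

```bash
python3 -c "
from h import *
go([.545,.203,.03],79.7)
st=telemetry.state();np.save('st7.npy',st,allow_pickle=True)
im,C=shot('wrist','w7'); cv2.imwrite('pics/w7.png',cv2.resize(im[0:300,120:480],(720,600),interpolation=cv2.INTER_CUBIC))
"
```

```text
now [0.5451 0.2022 0.1696] shares [ 1.700e-03 -2.000e-04  2.791e-01] turn [-0.0018  0.001  -0.0033] rows>= 4.0
```

View pics/w7.png

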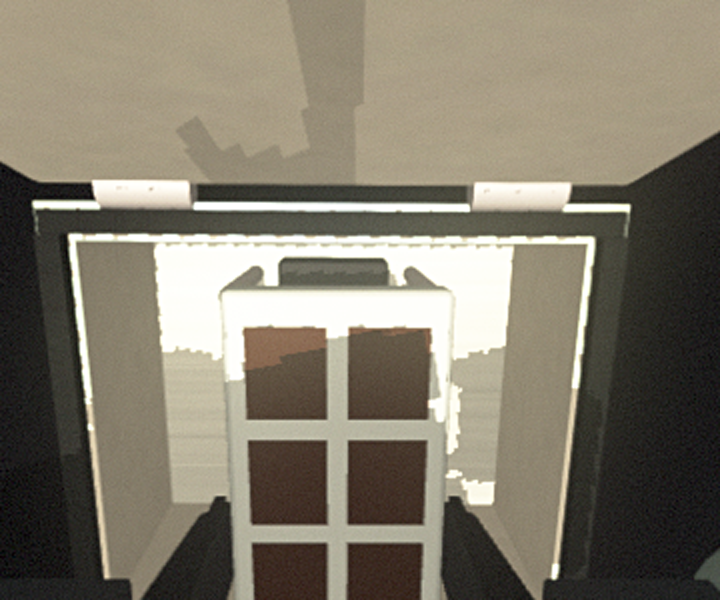

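```bash
python3 -c "
from h import *
st=np.load('st7.npy',allow_pickle=True).item(); C=cam('wrist',st)
Rm=R.from_quat(st['orientation']).as_matrix(); c=np.array([120,0])
def show(n,px,z):
    P=unproj(np.array(px)/2.+c,z,C); L=(P-st['tcp_pos'])@Rm; print(n,(L[:,:2]*1000).round(1).tolist())
show('rim inner far (exp x+70,y+-85)',[[70,238],[593,240]],.115)
show('gasket? z.123',[[70,238],[593,240]],.123)
show('rim outer far exp x+82,y+-97',[[34,205],[630,207]],.123)
show('stand far edge exp x+58,y+-25',[[278,264],[388,264]],.035)
show('held far exp x 63,y+-28',[[220,292],[452,292]],st['tcp_pos'][2]+.0197)
show('held near left',[[232,560],[443,560]],st['tcp_pos'][2]+.0197)
print(np.degrees(2*np.arctan2(st['orientation'][1],st['orientation'][0])))
"
```

```text
rim inner far (exp x+70,y+-85) [[72.4, -87.6], [71.9, 85.6]]
gasket? z.123 [[72.8, -84.7], [72.3, 82.8]]
rim outer far exp x+82,y+-97 [[82.7, -94.8], [82.3, 93.2]]
stand far edge exp x+58,y+-25 [[57.7, -25.5], [57.7, 23.7]]
held far exp x 63,y+-28 [[63.8, -26.8], [63.9, 27.8]]
held near left [[-6.6, -27.0], [-6.5, 28.9]]
79.55212166916989
```

Emit:
servo_tool:
  rows:
    - [-0.002,-0.002,0.02,0,0,0,0]
    - [0,0,0.04,0,0,0,0]
    - [0,0,0.04,0,0,0,0]
    - [0,0,0.04,0,0,0,0]
    - [0,0,0.04,0,0,0,0]
    - [0,0,0.03,0,0,0,0]
    - [0,0,0.02,0,0,0,0]
    - [0,0,0,0,0,0,0]
    - [0,0,0,0,0,0,0]

```text
clock: 14.92
tcp_pos: [0.5442, 0.2022, 0.0553]
orientation: [0.768, 0.64, 0.0, 0.0]
contact_force: [-0.8, -0.5, -1.7]
finger_gap: 0.584
finger_force: 30.0
```

Emit:
servo_tool:
  rows:
    - [0,0,0.015,0,0,0,0]
    - [0,0,0.015,0,0,0,0]
    - [0,0,0.008,0,0,0,0]
    - [0,0,0,0,0,0,0]
    - [0,0,0,0,0,0,0]

```text
clock: 15.33
tcp_pos: [0.5438, 0.2027, 0.0358]
orientation: [0.768, 0.64, -0.0, -0.0]
contact_force: [-1.1, -0.9, -0.9]
finger_gap: 0.579
finger_force: 30.0
```

Emit:
servo_tool:
  rows:
    - [-0.002,0,0.004,0,0,0,0]
    - [0,0,0.004,0,0,0,0]
    - [0,0,0,0,0,0,0]
    - [0,0,0,0,0,0,0]

```text
clock: 15.67
tcp_pos: [0.5437, 0.2016, 0.0319]
orientation: [0.768, 0.64, 0.0, -0.0]
contact_force: [-0.7, 0.2, -1.7]
finger_gap: 0.581
finger_force: 30.0
```

Emit:
servo_tool:
  rows:
    - [0,0,0.003,0,0,0,0]
    - [0,0,0,0,0,0,0]
    - [0,0,0,0,0,0,0]

```text
clock: 15.92
tcp_pos: [0.5437, 0.2016, 0.0304]
orientation: [0.768, 0.64, 0.0, -0.0]
contact_force: [-0.3, 0.2, -1.7]
finger_gap: 0.58
finger_force: 30.0
```

Emit:
servo_tool:
  rows:
    - [0,0,0.003,0,0,0,0]
    - [0,0,0,0,0,0,0]
    - [0,0,0,0,0,0,0]

```text
clock: 16.17
tcp_pos: [0.5437, 0.2016, 0.0289]
orientation: [0.768, 0.64, -0.0, -0.0]
contact_force: [0.1, 0.4, -1.5]
finger_gap: 0.582
finger_force: 30.0
```

One more millimetre, then release; then back to mould 2.

Emit:
servo_tool:
  rows:
    - [0,0,0.002,0,0,0,0]
    - [0,0,0,0,0,0,0]
    - [0,0,0,0,0,0,0]

```text
clock: 16.42
tcp_pos: [0.5437, 0.2016, 0.0279]
orientation: [0.768, 0.64, -0.0, -0.0]
contact_force: [-0.3, -0.8, -1.0]
finger_gap: 0.58
finger_force: 30.0
```

Emit:
servo_tool:
  rows:
    - [0,0,0,0,0,0,0.62]
    - [0,0,0,0,0,0,0.66]
    - [0,0,0,0,0,0,0.75]
    - [0,0,0,0,0,0,0.8]
    - [0,0,0,0,0,0,0.8]
    - [0,0,0,0,0,0,0.8]

```text
clock: 16.92
tcp_pos: [0.5438, 0.2016, 0.028]
orientation: [0.768, 0.64, 0.0, -0.0]
contact_force: [-0.4, -0.2, 0.1]
finger_gap: 0.796
finger_force: 0.0
```

Emit:
servo_tool:
  rows:
    - [0,0,-0.01,0,0,0,0.8]
    - [0,0,-0.03,0,0,0,0.8]
    - [0,0,-0.06,0,0,0,0.8]
    - [0,0,-0.08,0,0,0,0.8]
    - [0,0,-0.08,0,0,0,0.8]
    - [0,0,-0.06,0,0,0,0.8]
    - [0,0,-0.04,0,0,0,0.8]
    - [0,0,0,0,0,-0.087,0.8]
    - [0,0,0,0,0,-0.087,0.8]
    - [0,0,0,0,0,0,0.8]
    - [0,0,0,0,0,0,0.8]

```text
clock: 17.83
tcp_pos: [0.5436, 0.2016, 0.2082]
orientation: [0.723, 0.69, 0.0, -0.0]
contact_force: [0.5, -0.2, -1.1]
finger_gap: 0.801
finger_force: 0.0
```

```bash
cat > chk.py <<'E'
from h import *
im,C=shot('top','chk')
for r in rects(im,C,.012): print('top',r[0]+[7.4,3],r[1:])
E
python3 chk.py; python3 -c "
from h import *
go([.5775,-.243,.15],88)"
```

```text
top [463.9 -97.9] (np.float32(85.9), array([ 56.6, 126.2], dtype=float32), np.float64(0.05))
top [ 568.5 -407.7] (np.float32(91.0), array([ 55.4, 126.3], dtype=float32), np.float64(0.46))
top [ 577.5 -242.9] (np.float32(87.6), array([ 56.6, 126.4], dtype=float32), np.float64(0.45))
now [0.5436 0.2016 0.208 ] shares [-0.885   0.1095  0.1159] turn [-0.0002 -0.     -0.0155] rows>= 11.0
```

Emit:
servo_tool:
  rows:
    - [-0.05,0.006,0,0,0,-0.015,0.8]
    - [-0.08,0.01,0,0,0,0,0.8]
    - [-0.08,0.01,0,0,0,0,0.8]
    - [-0.08,0.01,0,0,0,0,0.8]
    - [-0.08,0.01,0,0,0,0,0.8]
    - [-0.08,0.01,0,0,0,0,0.8]
    - [-0.08,0.01,0.016,0,0,0,0.8]
    - [-0.08,0.01,0.02,0,0,0,0.8]
    - [-0.08,0.01,0.02,0,0,0,0.8]
    - [-0.08,0.01,0.02,0,0,0,0.8]
    - [-0.08,0.01,0.02,0,0,0,0.8]
    - [-0.035,0.003,0.02,0,0,0,0.8]

```text
clock: 18.88
tcp_pos: [0.5833, -0.2469, 0.1489]
orientation: [0.72, 0.694, -0.0, 0.0]
contact_force: [-0.8, 0.1, 0.3]
finger_gap: 0.803
finger_force: 0.0
```

Emit:
servo_tool:
  rows:
    - [0,0,0,0,0,0,0.8]
    - [0,0,0,0,0,0,0.8]
    - [0,0,0,0,0,0,0.8]

```text
clock: 19.13
tcp_pos: [0.5833, -0.2415, 0.15]
orientation: [0.719, 0.695, 0.0, -0.0]
contact_force: [0.4, 0.3, 0.5]
finger_gap: 0.799
finger_force: 0.0
```

```bash
python3 -c "
from h import *
im,C=shot('wrist','w8')
for r in rects(im,C): print(r)
go([.5775,-.243,-.009],88)"
```

```text
(array([ 576.2, -243.7]), np.float32(87.5), array([ 55.3, 125.3], dtype=float32), np.float64(0.49))
now [ 0.5835 -0.2412  0.1503] shares [-0.0041 -0.0119  0.3186] turn [ 0.0003 -0.0002  0.0031] rows>= 4.0
```

Emit:
servo_tool:
  rows:
    - [-0.003,-0.007,0.03,0,0,0.004,0.8]
    - [-0.002,-0.006,0.05,0,0,0,0.8]
    - [0,0,0.065,0,0,0,0.8]
    - [0,0,0.065,0,0,0,0.8]
    - [0,0,0.055,0,0,0,0.8]
    - [0,0,0.035,0,0,0,0.8]
    - [0,0,0.022,0,0,0,0.8]
    - [0,0,0,0,0,0,0.8]
    - [0,0,0,0,0,0,0.8]

```text
clock: 19.93
tcp_pos: [0.5773, -0.2441, -0.0104]
orientation: [0.719, 0.695, 0.0, 0.0]
contact_force: [0.4, 0.2, -0.4]
finger_gap: 0.801
finger_force: 0.0
```

Emit:
servo_tool:
  rows:
    - [0,0,0,0,0,0,0]
    - [0,0,0,0,0,0,0]
    - [0,0,0,0,0,0,0]
    - [0,0,0,0,0,0,0]
    - [0,0,0,0,0,0,0]

```text
clock: 20.35
tcp_pos: [0.577, -0.2448, -0.0102]
orientation: [0.72, 0.694, 0.0, 0.0]
contact_force: [-2.2, 0.4, 6.6]
finger_gap: 0.584
finger_force: 30.0
```

Emit:
servo_tool:
  rows:
    - [0,0,-0.015,0,0,0,0]
    - [0,0,-0.03,0,0,0,0]
    - [0,0,-0.06,0,0,0,0]
    - [0,0,-0.075,0,0,0,0]
    - [0,0,-0.075,0,0,0.08,0]
    - [0,0,-0.075,0,0,0.08,0]
    - [0,0,-0.06,0,0,0,0]
    - [0,0,-0.02,0,0,0,0]
    - [0,0,0,0,0,0,0]
    - [0,0,0,0,0,0,0]

```text
clock: 21.18
tcp_pos: [0.5763, -0.2445, 0.1932]
orientation: [0.762, 0.648, -0.0, -0.0]
contact_force: [0.6, 0.3, -2.4]
finger_gap: 0.586
finger_force: 30.0
```

```bash
python3 -c "
from h import *
go([.5438,.2009,.15],79.6)"
```

```text
now [ 0.5763 -0.2445  0.1932] shares [ 0.8688 -0.2075  0.0868] turn [-0.0007 -0.0003  0.0254] rows>= 11.0
```

Emit:
servo_tool:
  rows:
    - [0.05,-0.0125,0,0,0,0,0]
    - [0.075,-0.018,0,0,0,0,0]
    - [0.075,-0.018,0,0,0,0,0]
    - [0.075,-0.018,0,0,0,0,0]
    - [0.075,-0.018,0,0,0,0,0]
    - [0.075,-0.018,0,0,0,0,0]
    - [0.075,-0.018,0,0,0,0,0]
    - [0.075,-0.018,0,0,0,0,0]
    - [0.075,-0.018,0,0,0,0,0]
    - [0.075,-0.018,0,0,0,0,0]
    - [0.075,-0.018,0,0,0,0,0]
    - [0.069,-0.015,0.01,0,0,0.025,0]

```text
clock: 22.18
tcp_pos: [0.5432, 0.2028, 0.1872]
orientation: [0.768, 0.64, -0.001, -0.001]
contact_force: [1.0, 0.1, -1.9]
finger_gap: 0.587
finger_force: 30.0
```

Emit:
servo_tool:
  rows:
    - [0,0,0.02,0,0,0,0]
    - [0,0,0.03,0,0,0,0]
    - [0,0,0.01,0,0,0,0]
    - [0,0,0,0,0,0,0]
    - [0,0,0,0,0,0,0]

```text
clock: 22.6
tcp_pos: [0.5441, 0.2002, 0.158]
orientation: [0.768, 0.64, -0.001, -0.0]
contact_force: [-0.7, 0.6, -1.1]
finger_gap: 0.583
finger_force: 30.0
```

```bash
python3 -c "
from h import *
go([.5438,.2009,.0375],79.6)"
```

```text
now [0.5441 0.2002 0.158 ] shares [ 0.0014 -0.0004  0.241 ] turn [-0.0024  0.001  -0.0007] rows>= 3.0
```

Emit:
servo_tool:
  rows:
    - [0.001,0,0.02,0,0,0,0]
    - [0,0,0.04,0,0,0,0]
    - [0,0,0.04,0,0,0,0]
    - [0,0,0.04,0,0,0,0]
    - [0,0,0.04,0,0,0,0]
    - [0,0,0.03,0,0,0,0]
    - [0,0,0.016,0,0,0,0]
    - [0,0,0,0,0,0,0]
    - [0,0,0,0,0,0,0]

```text
clock: 23.35
tcp_pos: [0.5447, 0.2011, 0.0461]
orientation: [0.768, 0.64, 0.0, -0.0]
contact_force: [0.5, 0.1, -0.8]
finger_gap: 0.581
finger_force: 30.0
```

Emit:
servo_tool:
  rows:
    - [-0.001,0,0.006,0,0,0,0]
    - [0,0,0.004,0,0,0,0]
    - [0,0,0,0,0,0,0]
    - [0,0,0,0,0,0,0]

```text
clock: 23.68
tcp_pos: [0.5445, 0.2009, 0.0413]
orientation: [0.768, 0.64, 0.0, 0.0]
contact_force: [0.3, -1.1, -1.8]
finger_gap: 0.586
finger_force: 30.0
```

Emit:
servo_tool:
  rows:
    - [0,-0.001,0.004,0,0,0,0]
    - [0,0,0.004,0,0,0,0]
    - [0,0,0,0,0,0,0]
    - [0,0,0,0,0,0,0]

```text
clock: 24.02
tcp_pos: [0.5438, 0.2009, 0.0369]
orientation: [0.768, 0.64, 0.0, -0.0]
contact_force: [0.3, 0.1, -1.6]
finger_gap: 0.584
finger_force: 30.0
```

Emit:
servo_tool:
  rows:
    - [0,0,0.001,0,0,0,0]
    - [0,0,0,0,0,0,0]
    - [0,0,0,0,0,0,0.62]
    - [0,0,0,0,0,0,0.66]
    - [0,0,0,0,0,0,0.75]
    - [0,0,0,0,0,0,0.8]
    - [0,0,0,0,0,0,0.8]
    - [0,0,0,0,0,0,0.8]

```text
clock: 24.68
tcp_pos: [0.5438, 0.2009, 0.0364]
orientation: [0.768, 0.64, -0.0, -0.0]
contact_force: [0.1, 0.1, 0.2]
finger_gap: 0.797
finger_force: 0.0
```

Emit:
servo_tool:
  rows:
    - [0,0,-0.01,0,0,0,0.8]
    - [0,0,-0.03,0,0,0,0.8]
    - [0,0,-0.06,0,0,0,0.8]
    - [0,0,-0.08,0,0,0,0.8]
    - [0,0,-0.08,0,0,0,0.8]
    - [0,0,-0.06,0,0,0,0.8]
    - [0,0,-0.02,0,0,0,0.8]
    - [0,0,0,0,0,0,0.8]
    - [0,0,0,0,0,0,0.8]

```text
clock: 25.43
tcp_pos: [0.5435, 0.2008, 0.2061]
orientation: [0.768, 0.64, 0.0, -0.0]
contact_force: [0.9, 0.5, 0.3]
finger_gap: 0.803
finger_force: 0.0
```

```bash
python3 chk.py; python3 -c "
from h import *
go([.5685,-.4077,.15],91)
st=telemetry.state();np.save('st9.npy',st,allow_pickle=True)
im,C=shot('wrist','w9'); cv2.imwrite('pics/w9.png',cv2.resize(im[0:300,120:480],(720,600),interpolation=cv2.INTER_CUBIC))
for r in rects(im,C,.059): print(r)"
```

```text
top [463.9 -97.9] (np.float32(85.9), array([ 56.6, 126.2], dtype=float32), np.float64(0.05))
top [ 568.5 -407.7] (np.float32(91.0), array([ 55.4, 126.3], dtype=float32), np.float64(0.46))
now [0.5432 0.2007 0.2051] shares [-1.1877  0.2695  0.1106] turn [-0.0023  0.0007 -0.2532] rows>= 15.0
```

View pics/w9.png

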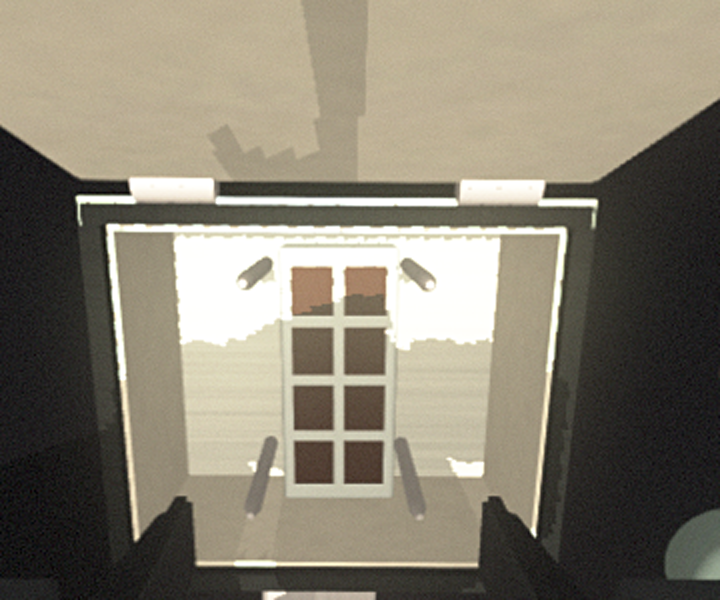

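```bash
python3 -c "
from h import *
st=np.load('st9.npy',allow_pickle=True).item(); C=cam('wrist',st)
Rm=R.from_quat(st['orientation']).as_matrix(); c=np.array([120,0])
def show(n,px,z):
    P=unproj(np.array(px)/2.+c,z,C); L=(P-st['tcp_pos'])@Rm*1000; print(n,L[:,:2].round(1).tolist(),L[:,:2].mean(0).round(1))
show('mould',[[281,246],[397,246],[286,497],[392,496]],.059)
show('posts',[[244,284],[431,284],[250,516],[419,517]],.111)
"
```

```text
mould [[64.8, -24.8], [64.9, 28.5], [-60.3, -25.2], [-59.6, 29.2]] [2.4 1.9]
posts [[53.3, -35.8], [53.3, 37.9], [-46.8, -37.1], [-47.1, 36.8]] [3.2 0.5]
```

Emit:
servo_tool:
  rows:
    - [-0.05,0.011,0,0,0,0,0.8]
    - [-0.08,0.018,0,0,0,0,0.8]
    - [-0.08,0.018,0,0,0,0,0.8]
    - [-0.08,0.018,0,0,0,0,0.8]
    - [-0.08,0.018,0,0,0,0,0.8]
    - [-0.08,0.018,0,0,0,0,0.8]
    - [-0.08,0.018,0,0,0,0,0.8]
    - [-0.08,0.018,0,0,0,0,0.8]
    - [-0.08,0.018,0,0,0,0,0.8]
    - [-0.08,0.018,0,0,0,0,0.8]
    - [-0.08,0.018,0,0,0,0,0.8]
    - [-0.08,0.018,0,0,0,0,0.8]

```text
clock: 26.53
tcp_pos: [0.562, -0.2772, 0.2044]
orientation: [0.768, 0.64, -0.0, -0.002]
contact_force: [0.1, 1.0, 0.6]
finger_gap: 0.796
finger_force: 0.0
```

Emit:
servo_tool:
  rows:
    - [-0.08,0.018,0,0,0,0,0.8]
    - [-0.08,0.018,0,0,0,0,0.8]
    - [-0.08,0.018,0.02,0,0,0,0.8]
    - [-0.02,0.005,0.03,0,0,-0.085,0.8]
    - [0,0,0.03,0,0,-0.085,0.8]
    - [0,0,0.03,0,0,-0.085,0.8]
    - [0,0,0,0,0,0,0.8]
    - [0,0,0,0,0,0,0.8]
    - [0,0,0,0,0,0,0.8]

```text
clock: 27.28
tcp_pos: [0.5685, -0.4079, 0.1515]
orientation: [0.701, 0.713, 0.0, -0.0]
contact_force: [0.7, -0.4, 0.5]
finger_gap: 0.8
finger_force: 0.0
```

```bash
python3 -c "
from h import *
im,C=shot('wrist','w10')
for r in rects(im,C):
  print(r)
  if r[3]>.2: go([r[0][0]/1000,r[0][1]/1000,-.0105],r[1])"
```

```text
(array([ 566.7, -408.7]), np.float32(92.3), array([ 55.8, 125.8], dtype=float32), np.float64(0.45))
now [ 0.5686 -0.4079  0.152 ] shares [-0.0014 -0.004   0.3251] turn [ 0.0006  0.0004 -0.0289] rows>= 4.0
```

Emit:
servo_tool:
  rows:
    - [0,-0.002,0.03,0,0,-0.015,0.8]
    - [0,-0.002,0.05,0,0,-0.014,0.8]
    - [0,0,0.065,0,0,0,0.8]
    - [0,0,0.065,0,0,0,0.8]
    - [0,0,0.055,0,0,0,0.8]
    - [0,0,0.035,0,0,0,0.8]
    - [0,0,0.025,0,0,0,0.8]
    - [0,0,0,0,0,0,0.8]
    - [0,0,0,0,0,0,0.8]

```text
clock: 28.08
tcp_pos: [0.5667, -0.4082, -0.0103]
orientation: [0.692, 0.722, 0.0, 0.0]
contact_force: [0.5, 0.8, 0.6]
finger_gap: 0.801
finger_force: 0.0
```

Emit:
servo_tool:
  rows:
    - [0,0,0,0,0,0,0]
    - [0,0,0,0,0,0,0]
    - [0,0,0,0,0,0,0]
    - [0,0,0,0,0,0,0]
    - [0,0,0,0,0,0,0]

```text
clock: 28.5
tcp_pos: [0.5666, -0.4083, -0.0099]
orientation: [0.692, 0.722, 0.0, 0.001]
contact_force: [-1.9, 0.8, 6.8]
finger_gap: 0.583
finger_force: 30.0
```

Emit:
servo_tool:
  rows:
    - [0,0,-0.015,0,0,0,0]
    - [0,0,-0.03,0,0,0,0]
    - [0,0,-0.06,0,0,0,0]
    - [0,0,-0.075,0,0,0,0]
    - [0,0,-0.075,0,0,0.09,0]
    - [0,0,-0.075,0,0,0.09,0]
    - [0,0,-0.06,0,0,0.09,0]
    - [0,0,-0.02,0,0,0,0]
    - [0,0,0,0,0,0,0]
    - [0,0,0,0,0,0,0]

```text
clock: 29.33
tcp_pos: [0.5659, -0.4077, 0.1931]
orientation: [0.764, 0.645, -0.0, -0.0]
contact_force: [-0.4, 0.0, -2.4]
finger_gap: 0.584
finger_force: 30.0
```

```bash
python3 -c "
from h import *
go([.544,.203,.15],79.6)"
```

```text
now [ 0.5659 -0.4077  0.1931] shares [ 1.1967 -0.248   0.0871] turn [-0.001  -0.0007  0.0165] rows>= 15.0
```

Emit:
servo_tool:
  rows:
    - [0.05,-0.01,0,0,0,0,0]
    - [0.08,-0.0166,0,0,0,0,0]
    - [0.08,-0.0166,0,0,0,0,0]
    - [0.08,-0.0166,0,0,0,0,0]
    - [0.08,-0.0166,0,0,0,0,0]
    - [0.08,-0.0166,0,0,0,0,0]
    - [0.08,-0.0166,0,0,0,0,0]
    - [0.08,-0.0166,0,0,0,0,0]
    - [0.08,-0.0166,0,0,0,0,0]
    - [0.08,-0.0166,0,0,0,0,0]
    - [0.08,-0.0166,0,0,0,0,0]
    - [0.08,-0.0166,0,0,0,0,0]

```text
clock: 30.33
tcp_pos: [0.5488, 0.0684, 0.1917]
orientation: [0.764, 0.645, -0.002, -0.001]
contact_force: [1.0, 1.0, -0.7]
finger_gap: 0.581
finger_force: 30.0
```

Emit:
servo_tool:
  rows:
    - [0.08,-0.0166,0,0,0,0,0]
    - [0.08,-0.0166,0,0,0,0,0]
    - [0.08,-0.0166,0,0,0,0,0]
    - [0.027,-0.006,0.01,0,0,0.016,0]
    - [0,0,0.02,0,0,0,0]
    - [0,0,0.03,0,0,0,0]
    - [0,0,0.01,0,0,0,0]
    - [0,0,0,0,0,0,0]
    - [0,0,0,0,0,0,0]

```text
clock: 31.08
tcp_pos: [0.5452, 0.202, 0.1582]
orientation: [0.769, 0.639, -0.001, -0.0]
contact_force: [0.2, -0.8, -1.2]
finger_gap: 0.585
finger_force: 30.0
```

```bash
python3 -c "
from h import *
go([.544,.203,.0495],79.6)"
```

```text
now [0.5452 0.202  0.1582] shares [ 0.0018 -0.0023  0.2173] turn [-0.0023  0.001  -0.0024] rows>= 3.0
```

Emit:
servo_tool:
  rows:
    - [0.001,-0.002,0.02,0,0,0,0]
    - [0,0,0.04,0,0,0,0]
    - [0,0,0.04,0,0,0,0]
    - [0,0,0.04,0,0,0,0]
    - [0,0,0.03,0,0,0,0]
    - [0,0,0.02,0,0,0,0]
    - [0,0,0.008,0,0,0,0]
    - [0,0,0.004,0,0,0,0]
    - [0,0,0,0,0,0,0]
    - [0,0,0,0,0,0,0]

```text
clock: 31.92
tcp_pos: [0.5449, 0.2036, 0.0588]
orientation: [0.769, 0.64, 0.001, 0.0]
contact_force: [-0.9, -0.3, -0.4]
finger_gap: 0.584
finger_force: 30.0
```

```bash
python3 -c "
from h import *
go([.544,.203,.0493],79.6)"
```

```text
now [0.5449 0.2036 0.0588] shares [-0.0015 -0.0016  0.019 ] turn [ 0.0015 -0.0008 -0.0018] rows>= 1.0
```

Emit:
servo_tool:
  rows:
    - [-0.001,-0.002,0.006,0,0,0,0]
    - [0,0,0.006,0,0,0,0]
    - [0,0,0.003,0,0,0,0]
    - [0,0,0.003,0,0,0,0]
    - [0,0,0,0,0,0,0]
    - [0,0,0,0,0,0,0]

```text
clock: 32.42
tcp_pos: [0.5434, 0.2032, 0.0491]
orientation: [0.769, 0.64, 0.0, -0.0]
contact_force: [-1.0, -0.4, -0.9]
finger_gap: 0.584
finger_force: 30.0
```

Emit:
servo_tool:
  rows:
    - [0,0,0.001,0,0,0,0]
    - [0,0,0,0,0,0,0]
    - [0,0,0,0,0,0,0.62]
    - [0,0,0,0,0,0,0.66]
    - [0,0,0,0,0,0,0.75]
    - [0,0,0,0,0,0,0.8]
    - [0,0,0,0,0,0,0.8]
    - [0,0,0,0,0,0,0.8]

```text
clock: 33.08
tcp_pos: [0.5434, 0.2032, 0.0485]
orientation: [0.769, 0.64, 0.0, -0.0]
contact_force: [-0.6, 0.6, -0.5]
finger_gap: 0.793
finger_force: 0.0
```

Emit:
servo_tool:
  rows:
    - [0,0,-0.01,0,0,0,0.8]
    - [0,0,-0.03,0,0,0,0.8]
    - [0,0,-0.06,0,0,0,0.8]
    - [0,0,-0.08,0,0,0,0.8]
    - [0,0,-0.07,0,0,0,0.8]
    - [0,0,-0.04,0,0,0,0.8]
    - [0,0,-0.01,0,0,0,0.8]
    - [0,0,0,0,0,0,0.8]
    - [0,0,0,0,0,0,0.8]

```text
clock: 33.83
tcp_pos: [0.543, 0.2031, 0.1979]
orientation: [0.769, 0.64, -0.0, -0.0]
contact_force: [0.0, 0.5, -0.3]
finger_gap: 0.802
finger_force: 0.0
```

```bash
python3 chk.py; python3 -c "
from h import *
go([.464,-.098,.15],85.9)
im,C=shot('wrist','w11')"
```

```text
top [440.2 -75.6] (np.float32(86.0), array([ 56.7, 126.1], dtype=float32), np.float64(0.05))
now [0.5428 0.203  0.1973] shares [-0.6206 -0.0452  0.0951] turn [-0.0024  0.0009 -0.1419] rows>= 8.0
```

Emit:
servo_tool:
  rows:
    - [-0.05,-0.009,0,0,0,0,0.8]
    - [-0.08,-0.014,0,0,0,0,0.8]
    - [-0.08,-0.014,0,0,0,0,0.8]
    - [-0.08,-0.014,0,0,0,0,0.8]
    - [-0.08,-0.014,0,0,0,0,0.8]
    - [-0.08,-0.014,0,0,0,0,0.8]
    - [-0.08,-0.014,0.02,0,0,0,0.8]
    - [-0.055,-0.01,0.03,0,0,-0.071,0.8]
    - [0,0,0.03,0,0,-0.071,0.8]
    - [0,0,0.014,0,0,0,0.8]
    - [0,0,0,0,0,0,0.8]
    - [0,0,0,0,0,0,0.8]

```text
clock: 34.93
tcp_pos: [0.4396, -0.0743, 0.1511]
orientation: [0.732, 0.681, -0.0, -0.001]
contact_force: [-0.5, 0.1, 0.8]
finger_gap: 0.8
finger_force: 0.0
```

Emit:
servo_tool:
  rows:
    - [0,0,0,0,0,0,0.8]

```text
clock: 35.02
tcp_pos: [0.4401, -0.0742, 0.1518]
orientation: [0.732, 0.681, 0.0, -0.0]
contact_force: [0.4, -1.1, 0.1]
finger_gap: 0.799
finger_force: 0.0
```

```bash
python3 -c "
from h import *
im,C=shot('wrist','w12')
for r in rects(im,C,.008):
  print(r); go([r[0][0]/1000,r[0][1]/1000,-.0125],r[1])"
python3 -c "
from h import *
im=cv2.imread('pics/raw_w12.png'); C=cam('wrist',telemetry.state())
g=im[:300].min(2)
for t in (90,120,150,200):
  cs,_=cv2.findContours((g>t).astype(np.uint8),cv2.RETR_EXTERNAL,cv2.CHAIN_APPROX_NONE)
  for c in cs:
    if cv2.contourArea(c)>2000:
      P=unproj(c[:,0,:],.008,C); r=cv2.minAreaRect((P[:,:2]*1000).astype(np.float32)); print(t,cv2.boundingRect(c),np.round(r[0],1),np.round(r[1],1),round(r[2],1))
"; python3 chk.py
```

```text
90 (206, 74, 175, 226) [450.6 -82. ] [159.2 226.7] 1.7
120 (234, 97, 121, 166) [447.9 -68.3] [161.4 113.1] 89.3
150 (254, 115, 83, 139) [447.5 -71. ] [136.3  77.2] 85.9
200 (254, 126, 63, 128) [437.8 -75.2] [126.6  57.7] 86.0
```

Emit:
servo_tool:
  rows:
    - [-0.001,-0.001,0.03,0,0,0,0.8]
    - [0,-0.002,0.05,0,0,0,0.8]
    - [0,0,0.065,0,0,0,0.8]
    - [0,0,0.065,0,0,0,0.8]
    - [0,0,0.055,0,0,0,0.8]
    - [0,0,0.04,0,0,0,0.8]
    - [0,0,0.018,0,0,0,0.8]
    - [0,0,0.007,0,0,0,0.8]
    - [0,0,0,0,0,0,0.8]
    - [0,0,0,0,0,0,0.8]

```text
clock: 35.95
tcp_pos: [0.4387, -0.0753, -0.0125]
orientation: [0.732, 0.681, 0.0, 0.001]
contact_force: [-0.4, 0.1, 0.3]
finger_gap: 0.802
finger_force: 0.0
```

Emit:
servo_tool:
  rows:
    - [0,0,0,0,0,0,0]
    - [0,0,0,0,0,0,0]
    - [0,0,0,0,0,0,0]
    - [0,0,0,0,0,0,0]
    - [0,0,0,0,0,0,0]

```text
clock: 36.37
tcp_pos: [0.4383, -0.0753, -0.0129]
orientation: [0.732, 0.681, 0.0, 0.0]
contact_force: [-1.4, 1.2, 8.1]
finger_gap: 0.581
finger_force: 30.0
```

Emit:
servo_tool:
  rows:
    - [0,0,-0.015,0,0,0,0]
    - [0,0,-0.03,0,0,0,0]
    - [0,0,-0.06,0,0,0,0]
    - [0,0,-0.075,0,0,0,0]
    - [0,0,-0.075,0,0,0.07,0]
    - [0,0,-0.075,0,0,0.07,0]
    - [0,0,-0.06,0,0,0,0]
    - [0,0,-0.03,0,0,0,0]
    - [0,0,0,0,0,0,0]
    - [0,0,0,0,0,0,0]

```text
clock: 37.2
tcp_pos: [0.4378, -0.0752, 0.1968]
orientation: [0.768, 0.64, 0.0, 0.001]
contact_force: [-0.7, 0.4, -1.6]
finger_gap: 0.584
finger_force: 30.0
```

```bash
python3 -c "
from h import *
go([.544,.203,.16],79.6)"
```

```text
now [ 0.4378 -0.0752  0.1968] shares [0.5856 0.1084 0.0738] turn [0.0016 0.0001 0.0002] rows>= 8.0
```

Emit:
servo_tool:
  rows:
    - [0.05,0.009,0,0,0,0,0]
    - [0.08,0.015,0,0,0,0,0]
    - [0.08,0.015,0,0,0,0,0]
    - [0.08,0.015,0,0,0,0,0]
    - [0.08,0.015,0,0,0,0,0]
    - [0.08,0.015,0,0,0,0,0]
    - [0.08,0.015,0,0,0,0,0]
    - [0.055,0.009,0.01,0,0,0,0]
    - [0,0,0.03,0,0,0,0]
    - [0,0,0.03,0,0,0,0]
    - [0,0,0,0,0,0,0]
    - [0,0,0,0,0,0,0]

```text
clock: 38.2
tcp_pos: [0.543, 0.2024, 0.1596]
orientation: [0.768, 0.64, -0.002, -0.001]
contact_force: [0.5, 0.3, -1.1]
finger_gap: 0.585
finger_force: 30.0
```

```bash
python3 -c "
from h import *
go([.544,.203,.059],79.6)"
```

```text
now [0.543  0.2024 0.1596] shares [0.0018 0.0025 0.2012] turn [-0.005   0.0021  0.0002] rows>= 3.0
```

Emit:
servo_tool:
  rows:
    - [0.001,0.001,0.02,0,0,0,0]
    - [0,0,0.04,0,0,0,0]
    - [0,0,0.04,0,0,0,0]
    - [0,0,0.04,0,0,0,0]
    - [0,0,0.03,0,0,0,0]
    - [0,0,0.01,0,0,0,0]
    - [0,0,0.004,0,0,0,0]
    - [0,0,0,0,0,0,0]
    - [0,0,0,0,0,0,0]

```text
clock: 38.95
tcp_pos: [0.5451, 0.2031, 0.0705]
orientation: [0.768, 0.64, 0.001, 0.0]
contact_force: [0.2, 0.2, -1.4]
finger_gap: 0.586
finger_force: 30.0
```

```bash
python3 -c "
from h import *
go([.5438,.203,.0583],79.6)"
```

```text
now [0.5451 0.2031 0.0705] shares [-0.0007 -0.0025  0.0243] turn [ 0.0017 -0.0009 -0.0001] rows>= 1.0
```

Emit:
servo_tool:
  rows:
    - [-0.0005,-0.002,0.008,0,0,0,0]
    - [0,0,0.008,0,0,0,0]
    - [0,0,0.004,0,0,0,0]
    - [0,0,0.003,0,0,0,0]
    - [0,0,0,0,0,0,0]
    - [0,0,0,0,0,0,0]

```text
clock: 39.45
tcp_pos: [0.5435, 0.203, 0.0582]
orientation: [0.768, 0.64, 0.0, -0.0]
contact_force: [-0.2, -0.2, -0.4]
finger_gap: 0.584
finger_force: 30.0
```

Emit:
servo_tool:
  rows:
    - [0,0,0.0015,0,0,0,0]
    - [0,0,0,0,0,0,0]
    - [0,0,0,0,0,0,0.62]
    - [0,0,0,0,0,0,0.66]
    - [0,0,0,0,0,0,0.75]
    - [0,0,0,0,0,0,0.8]
    - [0,0,0,0,0,0,0.8]
    - [0,0,0,0,0,0,0.8]

```text
clock: 40.12
tcp_pos: [0.5435, 0.203, 0.0572]
orientation: [0.768, 0.64, 0.0, -0.0]
contact_force: [-0.7, 0.2, -0.5]
finger_gap: 0.795
finger_force: 0.0
```

Emit:
servo_tool:
  rows:
    - [0,0,-0.01,0,0,0,0.8]
    - [0,0,-0.03,0,0,0,0.8]
    - [0,0,-0.06,0,0,0,0.8]
    - [0,0,-0.08,0,0,0,0.8]
    - [0,0,-0.07,0,0,0,0.8]
    - [0,0,-0.03,0,0,0,0.8]
    - [0,0,0,0,0,0,0.8]
    - [0,0,0,0,0,0,0.8]

```text
clock: 40.78
tcp_pos: [0.5435, 0.203, 0.1981]
orientation: [0.768, 0.64, 0.001, 0.0]
contact_force: [-0.0, -0.0, -1.7]
finger_gap: 0.799
finger_force: 0.0
```

```bash
python3 -c "
from h import *
st=telemetry.state(); print(st['q'].round(3),st['tcp_pos'])
im,C=shot('wrist','w13')
Rm=R.from_quat(st['orientation']).as_matrix()
print('posts exp',proj(np.array([[.544,.2035,.111]])+np.array([[50,-37,0],[50,37,0],[-50,-37,0],[-50,37,0]])/1000@Rm.T*[1,1,0],C).round())
print('plate exp',proj(np.array([[.544,.203,.079]])+np.array([[63,-28,0],[63,28,0],[-63,-28,0],[-63,28,0]])/1000@Rm.T*[1,1,0],C).round())
g=im.min(2)
for t in (130,170,210,240):
  cs,_=cv2.findContours((g[60:300]>t).astype(np.uint8),cv2.RETR_EXTERNAL,cv2.CHAIN_APPROX_NONE)
  for c in cs:
    if cv2.contourArea(c)>1500:
      c=c+[0,60]; P=unproj(c[:,0,:],.079,C); L=((P-st['tcp_pos'])@Rm*1000)[:,:2].astype(np.float32); r=cv2.minAreaRect(L); print(t,cv2.boundingRect(c),np.round(r[0],1),np.round(r[1],1),round(r[2],1))
im2,_=shot('top','t13'); 
t=cv2.resize(im2[150:285,0:190],(400,284)); w=cv2.resize(im[0:300,100:480],(400,316))
cv2.imwrite('pics/fin.png',np.vstack([w,t]))
"
```

```text
[0.244 0.426 1.673 0.    1.041 0.425] [0.54352484 0.20302935 0.19807032]
posts exp [[240. 147.]
 [336. 147.]
 [244. 265.]
 [331. 265.]]
plate exp [[255. 127.]
 [321. 127.]
 [258. 263.]
 [317. 263.]]
130 (170, 116, 236, 175) [-9.8 -0.6] [164.  198.3] 0.5
130 (107, 60, 366, 58) [93.3  1.7] [ 43.9 290.6] 0.2
170 (170, 116, 236, 157) [-0.4 -0.2] [198.2 144.9] 90.0
170 (155, 88, 266, 20) [86.8  0.1] [ 14.9 219.9] 0.2
210 (170, 116, 235, 114) [22.  -0.4] [ 99.9 197.4] 0.5
240 (205, 121, 166, 57) [44.2 -0.3] [ 47.6 139.7] 0.7
```

Emit:
servo_tool:
  rows:
    - [0,0,-0.05,0,0,0,0]
    - [0,0,-0.075,0,0,0,0]
    - [0,0,-0.08,0,0,0,0]
    - [0,0,-0.08,0,0,0,0]
    - [0,0,-0.08,0,0,0,0]
    - [0,0,-0.08,0,0,0,0]
    - [0.04,0,0,0,0,0,0]
    - [0.075,0,0,0,0,0,0]
    - [0.075,0,0,0,0,0,0]
    - [0.075,0,0,0,0,0,0]
    - [0.075,0,0,0,0,0,0]
    - [0.075,0,0,0,0,0,0]

```text
clock: 41.88
tcp_pos: [0.5811, 0.409, 0.4178]
orientation: [0.768, 0.64, -0.001, -0.0]
contact_force: [0.2, -1.1, 0.2]
finger_gap: 0.03
finger_force: 0.0
```

Emit:
servo_tool:
  rows:
    - [0.04,0,0,0,0,0,0]
    - [0,0,0,0,0,0,0]
    - [0,0,0,0,0,0,0]
    - [0,0,0,0,0,0,0]

```text
clock: 42.22
tcp_pos: [0.5847, 0.4262, 0.4186]
orientation: [0.768, 0.64, -0.001, -0.0]
contact_force: [-0.4, -0.5, 0.1]
finger_gap: 0.008
finger_force: 0.0
```

```bash
cat > lid.py <<'E'
from h import *
st=telemetry.state(); v=np.array([.1805,.9836]); u=np.array([.9836,-.1805]); hg=np.array([.544,.2035])+.087*v
d=st['tcp_pos'][:2]-hg; print('w',round(d@v,4),'lat',round(d@u,4),'tip z',round(st['tcp_pos'][2]+.0164,4),'gap',round(st['finger_gap'],3),'F',st['contact_force'].round(1),'q',st['q'].round(2))
go([*(hg+.14*v),.284],79.6)
E
python3 lid.py
```

```text
w 0.1394 lat -0.0002 tip z 0.435 gap 0.008 F [-0.4 -0.5  0.1] q [ 0.54  0.55  0.89 -0.    1.7   0.72]
now [0.5847 0.4262 0.4186] shares [0.0015 0.0007 0.2691] turn [-0.0017  0.0018 -0.0001] rows>= 4.0
```

Emit:
servo_tool:
  rows:
    - [0.003,0,0.04,0,0,0,0]
    - [0,0,0.06,0,0,0,0]
    - [0,0,0.06,0,0,0,0]
    - [0,0,0.06,0,0,0,0]
    - [0,0,0.04,0,0,0,0]
    - [0,0,0.01,0,0,0,0]
    - [0,0,0,0,0,0,0]
    - [-0.02,0,0,0,0,0,0]
    - [-0.02,0,0,0,0,0,0]
    - [0,0,0,0,0,0,0]

```text
clock: 43.05
tcp_pos: [0.5815, 0.4067, 0.287]
orientation: [0.769, 0.64, 0.001, 0.0]
contact_force: [-0.5, -0.3, 0.5]
finger_gap: 0.009
finger_force: 0.0
```

Emit:
servo_tool:
  rows:
    - [-0.02,0,0,0,0,0,0]
    - [-0.02,0,0,0,0,0,0]
    - [-0.02,0,0,0,0,0,0]
    - [0,0,0,0,0,0,0]

```text
clock: 43.38
tcp_pos: [0.5759, 0.3779, 0.2866]
orientation: [0.768, 0.64, 0.001, 0.0]
contact_force: [-0.7, 0.4, -0.1]
finger_gap: 0.004
finger_force: 0.0
```

Emit:
servo_tool:
  rows:
    - [-0.02,0,-0.004,0,0,0,0]
    - [-0.02,0,-0.004,0,0,0,0]
    - [-0.02,0,-0.004,0,0,0,0]
    - [0,0,0,0,0,0,0]

```text
clock: 43.72
tcp_pos: [0.5703, 0.3481, 0.2918]
orientation: [0.768, 0.64, 0.0, 0.0]
contact_force: [-0.3, -0.6, -0.5]
finger_gap: 0.002
finger_force: 0.0
```

```bash
python3 lid.py
```

```text
w 0.06 lat -0.0002 tip z 0.3082 gap 0.002 F [-0.3 -0.6 -0.5] q [ 0.45  0.49  1.31 -0.    1.34  0.63]
now [0.5703 0.3481 0.2918] shares [0.16   0.0004 0.0156] turn [ 0.001  -0.0001 -0.0008] rows>= 2.0
```

Emit:
servo_tool:
  rows:
    - [-0.02,0,-0.004,0,0,0,0]
    - [-0.02,0,-0.004,0,0,0,0]

```text
clock: 43.88
tcp_pos: [0.5666, 0.3297, 0.2946]
orientation: [0.768, 0.64, -0.0, -0.0]
contact_force: [0.3, 2.6, -1.6]
finger_gap: 0.005
finger_force: 1.4
```

```bash
python3 lid.py; python3 -c "
from h import *
im,C=shot('scene','s14'); a=cv2.imread('pics/raw_s1.png'); d=cv2.absdiff(cv2.GaussianBlur(im,(3,3),0),cv2.GaussianBlur(a,(3,3),0)).max(2)
m=(d>60).astype(np.uint8); n,l,s,c=cv2.connectedComponentsWithStats(m)
for x in s[1:]:
  if x[4]>60: print(x)
"
```

```text
w 0.0412 lat -0.0006 tip z 0.311 gap 0.005 F [ 0.3  2.6 -1.6] q [0.43 0.46 1.34 0.   1.33 0.61]
now [0.5666 0.3297 0.2946] shares [0.1976 0.0012 0.0212] turn [-0.0006  0.      0.0007] rows>= 3.0
[362   0   8  14  87]
[388   0  23  16 165]
[428   0  34  18 347]
[ 398   24   63   53 1032]
[ 398   56   43   96 1668]
[375  61  23  47 393]
[407 110  12   9  67]
[344 147  34  23 435]
[241 177  46  30 728]
[264 200  46  35 657]
[217 224  49  35 707]
[163 248  50  40 775]
```

Emit:
servo_tool:
  rows:
    - [-0.0275,0,-0.006,0,0,0,0]
    - [-0.0275,0,-0.006,0,0,0,0]
    - [-0.0275,0,-0.006,0,0,0,0]
    - [-0.0275,0,-0.006,0,0,0,0]
    - [-0.022,0,0.004,0,0,0,0]
    - [-0.022,0,0.004,0,0,0,0]
    - [-0.022,0,0.004,0,0,0,0]
    - [-0.022,0,0.004,0,0,0,0]

```text
clock: 44.6
tcp_pos: [0.5486, 0.2314, 0.2984]
orientation: [0.768, 0.64, -0.0, -0.0]
contact_force: [0.2, 1.5, -1.3]
finger_gap: 0.007
finger_force: 0.9
```

```bash
python3 lid.py
```

```text
w -0.0588 lat -0.0005 tip z 0.3148 gap 0.007 F [ 0.2  1.5 -1.3] q [0.29 0.37 1.49 0.   1.28 0.47]
now [0.5486 0.2314 0.2984] shares [0.3976 0.001  0.0288] turn [-0.0004  0.0001 -0.    ] rows>= 5.0
```

Emit:
servo_tool:
  rows:
    - [-0.0204,0,0.0076,0,0,0,0]
    - [-0.0204,0,0.0076,0,0,0,0]
    - [-0.0204,0,0.0076,0,0,0,0]
    - [-0.0204,0,0.0076,0,0,0,0]
    - [-0.019,0,0.0116,0,0,0,0]
    - [-0.019,0,0.0116,0,0,0,0]
    - [-0.019,0,0.0116,0,0,0,0]
    - [-0.019,0,0.0116,0,0,0,0]

```text
clock: 45.27
tcp_pos: [0.5345, 0.154, 0.2598]
orientation: [0.768, 0.64, -0.0, 0.0]
contact_force: [0.2, 0.3, -0.1]
finger_gap: 0.001
finger_force: 0.0
```

```bash
python3 lid.py
```

```text
w -0.1374 lat -0.0005 tip z 0.2762 gap 0.001 F [ 0.2  0.3 -0.1] q [ 0.16  0.33  1.65 -0.    1.16  0.34]
now [0.5345 0.154  0.2598] shares [ 0.5548  0.001  -0.0485] turn [-0.0001  0.0002  0.0002] rows>= 7.0
```

Emit:
servo_tool:
  rows:
    - [-0.016,0,0.015,0,0,0,0]
    - [-0.016,0,0.015,0,0,0,0]
    - [-0.016,0,0.015,0,0,0,0]
    - [-0.016,0,0.015,0,0,0,0]
    - [-0.0137,0,0.017,0,0,0,0]
    - [-0.0137,0,0.017,0,0,0,0]

```text
clock: 45.77
tcp_pos: [0.5263, 0.1094, 0.2126]
orientation: [0.768, 0.64, 0.0, -0.0]
contact_force: [0.1, -0.1, 0.1]
finger_gap: 0.003
finger_force: 0.0
```

```bash
python3 lid.py
```

```text
w -0.1828 lat -0.0004 tip z 0.229 gap 0.003 F [ 0.1 -0.1  0.1] q [0.08 0.35 1.75 0.   1.04 0.26]
now [0.5263 0.1094 0.2126] shares [ 0.6455  0.0009 -0.1427] turn [ 0.     -0.0001  0.0001] rows>= 8.0
```

Emit:
servo_tool:
  rows:
    - [-0.0125,0,0.017,0,0,0,0]
    - [-0.0125,0,0.017,0,0,0,0]
    - [-0.01,0,0.019,0,0,0,0]
    - [-0.01,0,0.018,0,0,0,0]
    - [0,0,0,0,0,0,0]

```text
clock: 46.18
tcp_pos: [0.5215, 0.0872, 0.176]
orientation: [0.768, 0.64, -0.001, -0.001]
contact_force: [0.4, 0.7, 0.4]
finger_gap: 0.005
finger_force: 0.0
```

Emit:
servo_tool:
  rows:
    - [-0.004,0,0.008,0,0,0,0]
    - [-0.004,0,0.008,0,0,0,0]
    - [0,0,0,0,0,0,0]

```text
clock: 46.43
tcp_pos: [0.5215, 0.0839, 0.1694]
orientation: [0.768, 0.64, -0.0, -0.0]
contact_force: [0.0, 1.1, -1.2]
finger_gap: 0.006
finger_force: 0.0
```

Emit:
servo_tool:
  rows:
    - [0,0,0.004,0,0,0,0]
    - [0,0,0,0,0,0,0]

```text
clock: 46.6
tcp_pos: [0.5217, 0.0841, 0.1679]
orientation: [0.768, 0.64, 0.0, -0.0]
contact_force: [0.5, -0.4, 0.4]
finger_gap: 0.002
finger_force: 0.0
```

```bash
python3 lid.py
```

```text
w -0.2085 lat -0.0004 tip z 0.1843 gap 0.002 F [ 0.5 -0.4  0.4] q [0.03 0.39 1.83 0.   0.92 0.22]
now [0.5217 0.0841 0.1679] shares [ 0.6969  0.001  -0.2322] turn [ 0.0001 -0.0002  0.0004] rows>= 9.0
```

Emit:
servo_tool:
  rows:
    - [0,0,0.003,0,0,0,0]
    - [0,0,0,0,0,0,0]

```text
clock: 46.77
tcp_pos: [0.5217, 0.0841, 0.1664]
orientation: [0.768, 0.64, 0.0, -0.0]
contact_force: [-0.1, -1.2, -0.4]
finger_gap: 0.006
finger_force: 0.0
```

Emit:
servo_tool:
  rows:
    - [0,0,0.003,0,0,0,0]
    - [0,0,0,0,0,0,0]

```text
clock: 46.93
tcp_pos: [0.5216, 0.0841, 0.1648]
orientation: [0.768, 0.64, -0.0, -0.0]
contact_force: [0.2, 0.2, 0.3]
finger_gap: 0.004
finger_force: 0.0
```

Emit:
servo_tool:
  rows:
    - [0,0,0.003,0,0,0,0]
    - [0,0,0,0,0,0,0]

```text
clock: 47.1
tcp_pos: [0.5216, 0.084, 0.1632]
orientation: [0.768, 0.64, -0.0, -0.0]
contact_force: [0.0, -0.4, 0.5]
finger_gap: 0.002
finger_force: 0.0
```

Emit:
servo_tool:
  rows:
    - [0,0,-0.03,0,0,0,0.6]
    - [0,0,-0.06,0,0,0,0.6]
    - [0,0,-0.07,0,0,0,0.6]
    - [0,0,-0.06,0,0,0,0.6]
    - [0,0,-0.03,0,0,0,0.6]
    - [0,0,0,0,0,0,0.6]
    - [0,0,0,0,0,0,0.6]
    - [0,0,0,0,0,0,0.6]

```text
clock: 47.77
tcp_pos: [0.5212, 0.084, 0.2873]
orientation: [0.768, 0.64, -0.001, -0.001]
contact_force: [0.2, -0.3, -0.2]
finger_gap: 0.511
finger_force: 0.0
```

```bash
python3 -c "
from h import *
st=telemetry.state(); np.save('st15.npy',st,allow_pickle=True); print(st['tcp_pos'],st['finger_gap'])
im,C=shot('wrist','w15'); s,Cs=shot('scene','s15'); t,Ct=shot('top','t15')
cv2.imwrite('pics/fin.png',np.hstack([cv2.resize(im[:330,80:480],(480,396)),np.vstack([cv2.resize(s[60:220,270:470],(320,256)),cv2.resize(t[150:262,30:230],(320,140),)])]))
v=np.array([.1805,.9836]); hg=np.array([.544,.2035])+.087*v
for th in (.03,.049,.1): 
  w=-.213*np.cos(th)+.058*np.sin(th); z=.115+.213*np.sin(th)+.058*np.cos(th); p=hg+w*v; u=np.array([.9836,-.1805])
  print(th,proj([[*(p+k*u),z] for k in (-.045,0,.045)],C).round(1).tolist())
"
```

```text
[0.52117803 0.08396109 0.2872728 ] 0.5111220629410222
0.03 [[237.1, 204.9], [288.6, 205.0], [340.1, 205.0]]
0.049 [[236.4, 204.8], [288.6, 204.9], [340.9, 204.9]]
0.1 [[234.4, 204.0], [288.6, 204.1], [342.9, 204.2]]
```

View pics/fin.png

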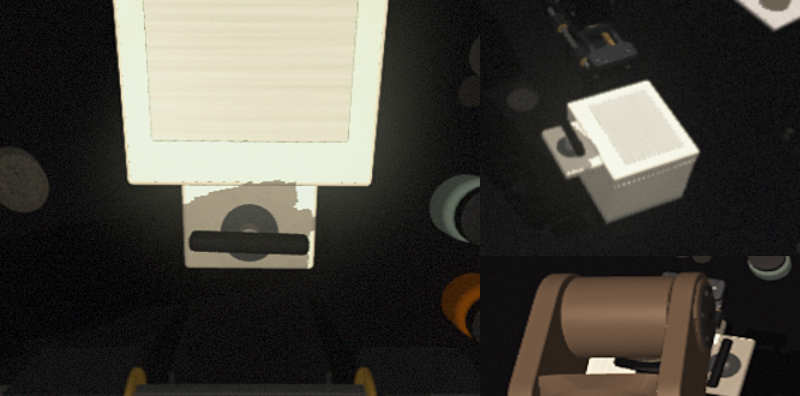

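```bash
python3 -c "
from h import *
st=np.load('st15.npy',allow_pickle=True).item(); C=cam('wrist',st)
P=unproj([[238.3,200.8],[336.7,202.5]],.178,C); print(P.round(4),np.linalg.norm(P[1]-P[0]),P.mean(0)); d=P[1]-P[0]; print(np.degrees(np.arctan2(d[1],d[0])))
# dark bar mid-line by code
g=cv2.imread('pics/raw_w15.png').max(2)
for x in (250,262,312,325): 
  r=np.where(g[150:215,x]<55)[0]+150; print(x,r.min() if len(r) else None,r.max() if len(r) else None)
go([P.mean(0)[0],P.mean(0)[1],.1476],169.6)
"
```

```text
[[0.4789 0.0926 0.178 ]
 [0.5633 0.0756 0.178 ]] 0.08613432125020642 [0.5211069  0.08412204 0.178     ]
-11.356010572990295
250 193 208
262 193 209
312 195 210
325 195 211
now [0.5213 0.084  0.2872] shares [3.000e-04 1.000e-04 2.792e-01] turn [-2.4000e-03 -1.7000e-03 -1.9999e+00] rows>= 13.0
```

Emit:
servo_tool:
  rows:
    - [0,0,0,0,0,-0.155,0.6]
    - [0,0,0,0,0,-0.155,0.6]
    - [0,0,0,0,0,-0.155,0.6]
    - [0,0,0,0,0,-0.155,0.6]
    - [0,0,0,0,0,-0.155,0.6]
    - [0,0,0,0,0,-0.155,0.6]
    - [0,0,0,0,0,-0.155,0.6]
    - [0,0,0,0,0,-0.155,0.6]
    - [0,0,0,0,0,-0.155,0.6]
    - [0,0,0,0,0,-0.155,0.6]
    - [0,0,0,0,0,-0.155,0.6]
    - [0,0,0,0,0,-0.155,0.6]

```text
clock: 48.92
tcp_pos: [0.5215, 0.084, 0.2875]
orientation: [0.142, 0.99, -0.0, -0.001]
contact_force: [0.4, 0.3, 0.8]
finger_gap: 0.598
finger_force: 0.0
```

Emit:
servo_tool:
  rows:
    - [0,0,0,0,0,-0.14,0.6]
    - [0,0,0,0,0,0,0.6]
    - [0,0,0,0,0,0,0.6]

```text
clock: 49.17
tcp_pos: [0.5215, 0.084, 0.2878]
orientation: [0.092, 0.996, -0.0, -0.001]
contact_force: [-0.3, 0.2, -0.4]
finger_gap: 0.6
finger_force: 0.0
```

```bash
python3 -c "
from h import *
go([.521,.0855,.1476],169.6)"
```

```text
now [0.5215 0.084  0.2878] shares [0.0013 0.0028 0.2804] turn [-0.0002 -0.0013 -0.0043] rows>= 4.0
```

Emit:
servo_tool:
  rows:
    - [0,0,0.04,0,0,0,0.6]
    - [0,0,0.06,0,0,0,0.6]
    - [0,0,0.06,0,0,0,0.6]
    - [0,0,0.06,0,0,0,0.6]
    - [0,0,0.03,0,0,0,0.6]
    - [0,0,0.01,0,0,0,0.6]
    - [0,0,0,0,0,0,0.6]
    - [0,0,0,0,0,0,0.6]

```text
clock: 49.83
tcp_pos: [0.5221, 0.084, 0.1591]
orientation: [0.091, 0.996, 0.0, 0.0]
contact_force: [-0.1, -0.9, 1.0]
finger_gap: 0.603
finger_force: 0.0
```

Emit:
servo_tool:
  rows:
    - [0,0,0.01,0,0,0,0.6]
    - [0,0,0.01,0,0,0,0.6]
    - [0,0,0,0,0,0,0.6]

```text
clock: 50.08
tcp_pos: [0.5215, 0.084, 0.1482]
orientation: [0.091, 0.996, 0.0, 0.0]
contact_force: [-0.4, 0.2, 0.5]
finger_gap: 0.595
finger_force: 0.0
```

Emit:
servo_tool:
  rows:
    - [0,0,0,0,0,0,0]
    - [0,0,0,0,0,0,0]
    - [0,0,0,0,0,0,0]
    - [0,0,0,0,0,0,0]
    - [0,0,0,0,0,0,0]
    - [0,0,0,0,0,0,0]
    - [0,0,0,0,0,0,0]
    - [0,0,0,0,0,0,0]

```text
clock: 50.75
tcp_pos: [0.5216, 0.0822, 0.1486]
orientation: [0.09, 0.996, -0.002, -0.0]
contact_force: [-2.0, -13.8, 3.0]
finger_gap: 0.145
finger_force: 30.0
```

Emit:
servo_tool:
  rows:
    - [0,-0.004,0.002,0,0,0,0]
    - [0,0,0,0,0,0,0]

```text
clock: 50.92
tcp_pos: [0.5215, 0.0818, 0.1477]
orientation: [0.091, 0.996, 0.0, 0.0]
contact_force: [-1.2, -2.7, 4.9]
finger_gap: 0.143
finger_force: 30.0
```

Emit:
servo_tool:
  rows:
    - [0,0,0,0,0,0.1,0]
    - [0,0,0,0,0,0.1,0]
    - [0,0,0,0,0,0.1,0]
    - [0,0,0,0,0,0.1,0]
    - [0,0,0,0,0,0,0]

```text
clock: 51.33
tcp_pos: [0.5213, 0.0813, 0.1477]
orientation: [0.247, 0.969, -0.001, 0.0]
contact_force: [-0.2, -6.6, 5.0]
finger_gap: 0.143
finger_force: 30.0
```

Emit:
servo_tool:
  rows:
    - [0,0,0.0012,0,0,0.1,0]
    - [0,0,0.0012,0,0,0.1,0]
    - [0,0,0.0012,0,0,0.1,0]
    - [0,0,0.0012,0,0,0.1,0]
    - [0,0,0,0,0,0,0]

```text
clock: 51.75
tcp_pos: [0.521, 0.0805, 0.1456]
orientation: [0.396, 0.918, -0.001, 0.0]
contact_force: [-5.4, -13.2, 9.4]
finger_gap: 0.144
finger_force: 30.0
```

```bash
python3 -c "
from h import *
st=telemetry.state(); print(st['contact_force'],st['moment'],st['tcp_pos'])"
```

```text
[ -5.35567666 -13.17672266   9.4307457 ] [-2.36731048  0.79456139 -0.1113903 ] [0.52096653 0.08051577 0.14559243]
```

Emit:
servo_tool:
  rows:
    - [-0.002,-0.004,0.0012,0,0,0.1,0]
    - [0,0,0.0012,0,0,0.1,0]
    - [0,0,0.0012,0,0,0.1,0]
    - [0,0,0.0012,0,0,0.1,0]
    - [0,0,0,0,0,0,0]

```text
clock: 52.17
tcp_pos: [0.5205, 0.0796, 0.1437]
orientation: [0.535, 0.845, -0.0, 0.0]
contact_force: [-4.9, -3.4, 15.2]
finger_gap: 0.14
finger_force: 30.0
```

Emit:
servo_tool:
  rows:
    - [0,0,0.0012,0,0,0.1,0]
    - [0,0,0.0012,0,0,0.1,0]
    - [0,0,0.0012,0,0,0.1,0]
    - [0,0,0.0012,0,0,0.1,0]
    - [0,0,0,0,0,0,0]

```text
clock: 52.58
tcp_pos: [0.52, 0.0793, 0.1425]
orientation: [0.66, 0.751, -0.0, 0.0]
contact_force: [-11.7, -7.3, 29.7]
finger_gap: 0.144
finger_force: 30.0
```

```bash
python3 -c "
from h import *
st=telemetry.state(); print(st['contact_force'],st['moment'],st['tcp_pos'],np.degrees(2*np.arctan2(st['orientation'][1],st['orientation'][0])))"
```

```text
[-11.72906395  -7.26089716  29.65501119] [-1.3343522   2.33273514 -0.04607421] [0.52001962 0.07925234 0.14245014] 97.35824910390009
```

Emit:
servo_tool:
  rows:
    - [-0.001,-0.002,-0.003,0,0,0.1,0]
    - [0,0,0,0,0,0.1,0]
    - [0,0,0,0,0,0.08,0]
    - [0,0,0,0,0,0,0]

```text
clock: 52.92
tcp_pos: [0.5195, 0.0794, 0.1433]
orientation: [0.739, 0.674, 0.0, 0.0]
contact_force: [-5.9, -1.3, 20.6]
finger_gap: 0.145
finger_force: 30.0
```

Emit:
servo_tool:
  rows:
    - [0,0,0,0,0,0.04,0]
    - [0,0,0,0,0,0.03,0]
    - [0,0,0,0,0,0,0]

```text
clock: 53.17
tcp_pos: [0.5195, 0.0793, 0.1433]
orientation: [0.756, 0.655, 0.0, 0.0]
contact_force: [-6.7, -1.5, 21.6]
finger_gap: 0.147
finger_force: 30.3
```

```bash
python3 -c "
from h import *
st=telemetry.state(); print(st['contact_force'],st['moment'],st['tcp_pos'],np.degrees(2*np.arctan2(st['orientation'][1],st['orientation'][0])))"
```

```text
[-6.67967729 -1.51242776 21.63358988] [-0.19591081  1.51467537  0.49874916] [0.5195093  0.07934508 0.14328561] 81.84507635604166
```

Emit:
servo_tool:
  rows:
    - [0,0,-0.002,0,0,0.04,0]
    - [0,0,-0.001,0,0,0.03,0]
    - [0,0,0,0,0,0,0]

```text
clock: 53.42
tcp_pos: [0.5195, 0.0792, 0.144]
orientation: [0.773, 0.634, -0.0, 0.0]
contact_force: [-4.1, -1.6, 11.7]
finger_gap: 0.153
finger_force: 31.4
```

```bash
python3 -c "
from h import *
st=telemetry.state(); print(st['contact_force'],st['moment'],st['tcp_pos'],np.degrees(2*np.arctan2(st['orientation'][1],st['orientation'][0])))"
```

```text
[-4.05869785 -1.58566799 11.73038487] [-0.37722025  0.87105741  0.74138186] [0.51947371 0.0792483  0.14403396] 78.7272779912082
```

Emit:
servo_tool:
  rows:
    - [0,0,0,0,0,0,0.3]
    - [0,0,0,0,0,0,0.6]
    - [0,0,0,0,0,0,0.6]
    - [0,0,0,0,0,0,0.6]
    - [0,0,0,0,0,0,0.6]
    - [0,0,-0.02,0,0,0,0.6]
    - [0,0,-0.05,0,0,0,0.6]
    - [0,0,-0.07,0,0,0,0.6]
    - [0,0,-0.07,0,0,0,0.6]
    - [0,0,-0.05,0,0,0,0.6]
    - [0,0,-0.02,0,0,0,0.6]
    - [0,0,0,0,0,0,0.6]

```text
clock: 54.42
tcp_pos: [0.5202, 0.0794, 0.2858]
orientation: [0.773, 0.634, 0.002, 0.001]
contact_force: [0.1, -0.7, -0.9]
finger_gap: 0.598
finger_force: 0.0
```

Emit:
servo_tool:
  rows:
    - [0,0,0,0,0,0,0.6]
    - [0,0,0,0,0,0,0.6]

```text
clock: 54.58
tcp_pos: [0.519, 0.0793, 0.2817]
orientation: [0.773, 0.634, -0.001, -0.001]
contact_force: [-0.2, -0.2, -0.2]
finger_gap: 0.601
finger_force: 0.0
```

```bash
python3 -c "
from h import *
st=telemetry.state(); im,C=shot('wrist','w16'); print(st['tcp_pos'],st['contact_force'].round(1))
v=np.array([.1805,.9836]); u=np.array([.9836,-.1805]); hg=np.array([.544,.2035])+.087*v
Q=lambda L,x,z:[*(hg-L*v+x*u),z]
for x in (-97,97): print('lid corner exp (th=0/.049)',proj([Q(.174,x/1000,.137),Q(.174,x/1000,.1455)],C).round(1).tolist())
print('bar ends exp',proj([Q(.168,0,.173),Q(.258,0,.173)],C).round(1).tolist())
g=im.max(2)
print('lid bottom edge: rows where bright ends')
for x in range(170,420,20): 
  b=np.where(g[:300,x]>150)[0]; print(x,b.max() if len(b) else None,end='; ')
print()
for y in range(110,260,10):
  b=np.where(g[y]>150)[0]; d=np.where(g[y,255:325]<60)[0]+255; print(y,(b.min(),b.max()) if len(b) else None,(d.min(),d.max(),len(d)) if len(d) else None)
"; python3 chk.py
```

```text
[0.51901692 0.07925193 0.28172882] [-0.2 -0.2 -0.2]
lid corner exp (th=0/.049) [[186.0, 152.1], [183.4, 153.3]]
lid corner exp (th=0/.049) [[393.4, 149.0], [396.0, 150.2]]
bar ends exp [[289.4, 149.2], [290.8, 248.7]]
lid bottom edge: rows where bright ends
170 None; 190 149; 210 149; 230 149; 250 217; 270 217; 290 146; 310 217; 330 217; 350 148; 370 148; 390 147; 410 None; 
110 (np.int64(183), np.int64(394)) None
120 (np.int64(183), np.int64(393)) None
130 (np.int64(184), np.int64(392)) None
140 (np.int64(185), np.int64(391)) None
150 (np.int64(191), np.int64(345)) (np.int64(280), np.int64(291), 2)
160 (np.int64(232), np.int64(345)) (np.int64(279), np.int64(292), 5)
170 (np.int64(233), np.int64(344)) (np.int64(279), np.int64(293), 9)
180 (np.int64(235), np.int64(342)) (np.int64(279), np.int64(295), 17)
190 (np.int64(236), np.int64(341)) (np.int64(281), np.int64(295), 15)
200 (np.int64(237), np.int64(341)) (np.int64(282), np.int64(295), 14)
210 (np.int64(237), np.int64(343)) (np.int64(281), np.int64(298), 18)
220 None (np.int64(255), np.int64(324), 70)
230 None (np.int64(255), np.int64(324), 70)
240 None (np.int64(255), np.int64(324), 70)
250 None (np.int64(255), np.int64(324), 70)
```

```bash
python3 -c "
from workcell import manip; print(manip.job_done())"
```

```text
the job is handed in; nothing more can be done
None
```

I piled all three moulds on the stand with the cover plate on top, closed the lid, turned the T-handle to its stop and handed the job in at about 55 s. I checked the pile by picture after the second mould. I had no pictures left for the third mould, the plate or the latched lid, so I judged those from arm readings and image measurements. I did not compare the jars and bowl before and after, though no unexpected contact showed up.

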